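Pack the vocal microphone into its foam case

ROBOT

A 6-joint arm with a two-finger parallel gripper is mounted at the origin on the work surface. World frame = base frame: x ahead of the robot, y to its left, z up, the work surface at z = 0. Lengths are in mm, angles in rad, forces in N, time in s.
With the tool pointing down it reaches from about 425 to 925 mm from the base axis. Payload 12.5 kg.
Tool frame: the origin (TCP) lies on the centre line of the jaws, within the pads' length; the fingertips stand tcp_to_tips ahead of it and the grasp point (between the pads) lies 11 mm behind it (tcp_to_tips is the distance from the TCP to the fingertips, in mm); z points along the fingers, y is the direction in which the jaws open and shut (so a half turn about z gives the same grasp; the last joint's range is limited). The gripper opens to 85 mm and grips with 20 to 120 N. Pads are 22 mm wide; open, the fingers measure 114 mm over their backs; the gripper's body (76 mm by 85 mm) begins 54 mm behind the grasp point. The pads swing forward as they close: fully open they stand 13 mm farther back than shut.
Start: joints at [1.143, 0.491, 1.559, -0, 1.092, -0.106], TCP at [197.654, 592.939, 239.327] pointing down, gripper open.
Joint ranges: [-3.1, 3.1], [-0.84, 2.19], [0.05, 2.79], [-1.13, 4.28], [0.06, 2.93], [-2.69, 2.69]. Speed limits (rad/s): [2.22, 2.22, 2.79, 3.14, 3.14, 3.14].

INTERFACE

Orientations are given as a rotation vector (axis times angle).
In Python, from workcell import sense, grab_frame, calibration, close_job, regions_of, tcp_to_tips gives the robot as it stands.
- The arm moves only by the shell command python3 -m crank 'ROWS' [FORCE]. ROWS is a JSON object of lists of equal length, an entry for each row: "offset": the shift along the tool's x, y, z in cm, a list of three; "twist": the turn, a rotation vector about the tool's x, y, z in degrees, a list of three; "grip": the closure, from -1 (fully open) to 1 (shut). In form: {"offset": [[x, y, z], ...], "twist": [[rx, ry, rz], ...], "grip": [grip, ...]}. A call has 1 to 10 rows; each row is the pose to reach, as a shift and turn from the pose measured when the call began, along the tool's axes at that moment; what a row does not reach only later rows make up. A row lasts 1/12 s, in which the tool goes at most 41.7 mm and 7.16 degrees, less where a joint would pass 70% of its speed; a pose out of reach is approached as far as the arm can. A call with a gripper value outside its range is refused whole. The fingers move at their own pace and stop on an object; FORCE is the grip in N (left out, the last holds). Time passes only in rows, so rows that repeat a pose let the fingers close. It gives the time, the measured TCP pose, the force and the opening at its end, in the units of the state.
- sense(): the state, without advancing time (a new reading comes with each control period).
- grab_frame(name): name is "scene" or "side" or "wrist"; returns the picture (480x640x3 uint8, blue, green, red); there is no depth.
- calibration(name): a dict with "fx", "fy", "cx", "cy" (pixels), "D" ([k1, k2, p1, p2, k3] as OpenCV has them; the pictures are not rectified), "world_from_camera" (4x4, takes a point from camera to world coordinates); the wrist camera has in their place "hand_eye" (4x4, takes a point from camera to tool coordinates, whose origin is the TCP and whose axes are the flange's). Camera axes: x right, y down, z forward; pixel columns grow to the right and rows downward; lengths in mm; the calibration is good to about 2 mm. A picture is of the moment at which its call begins: read the wrist's pose just before it. calibration takes no time and is no camera call.
- close_job(): hands the job in, once; it reports no verdict.
Trained networks look in the newest picture that a camera, given by its name, has taken for a name from the list of things; names that differ only in an ending like _2 or _b are one class to them, and where a whole thing is asked for, a point or a joint stands for the part that bears it (a point fixed in the world has none). Each returns a list of dicts, best first, with "p" (0 to 1); they miss things now and then, are a little off and sometimes report something else, mostly with a low value. They report only what shows in the picture. A call takes as long as a camera call. They do not tell look-alikes from the thing itself.
- regions_of(query, camera): "region" (480x640 bool, what is visible of it) and "box" ([centre column, centre row, width, height] in pixels, round what is visible of it).
The state is a dict: "time": time; "joint_pos": joint angles; "qvel": joint speeds; "joint_efforts": joint torques, N m; "position": TCP position; "tool_rot": TCP orientation; "ft_force": force on the tool from outside, world axes, zero at the start; "moment": the same for the moment, N m; "opening": finger opening in mm.
Only numpy, scipy, OpenCV 4.12 (cv2) and the standard library are available. Lean on these libraries where they do the work, as an engineer would, in place of code of your own. Each camera call takes 0.05 s, during which the arm holds its last target.

TASK

Take the microphone off the sloped rest and pack it in the empty microphone-shaped cutout of the foam-lined case, head in the wide end, pressing it down into the snug foam until head and handle are both fully home. Keep it in hand until it sits in the cutout (do not drop it), then let go, and leave everything else on the table as it stands.

Things in the scene. Friction and masses are not known exactly. Their poses are not given: they have to be found in the camera images.
- mic: The vocal microphone, loose, about 0.3 kg, 165 mm long: a round dark handle 28 mm in diameter and 113 mm long, then a bulging steel grille head 50 mm in diameter. Origin on its long axis, 88 mm from the tail end; x along the axis to the head, z square to it (upward at the start). It starts on the sloped rest, axis raised 30 degrees, head up and away from the robot.
- mic_center (a point): The point to grip the microphone by: on its long axis, on the handle, 88 mm from the tail end and close to its centre of mass. Axes as the microphone's. On the rest this stretch of handle is free for 38 mm to either side along the axis, and the rest's board lies 38 mm beneath the axis.
- mic_head (a point): Centre of the microphone's head, on the axis, 50 mm from mic_center.
- mic_tail (a point): Point on the microphone's axis 78 mm from mic_center the other way, 10 mm from the tail end.
- rest: Sloped microphone rest of white, black and grey plastic, fixed, 180 x 84 mm. x points uphill, level; mic_center starts 91 mm straight above its origin. Two saddles, under the tail half of the handle and under the head, have low cheeks beside the microphone, and a stop stands behind the tail: lift the microphone square to its axis, at least 30 mm, to clear them.
- case: Open base of a black plastic hard case, 252 x 242 mm, 50 mm high, fixed, filled with grey foam (dark at the bottom of its cutouts), top at 46 mm. Origin under its centre; x runs along the cutouts towards their head end, z up. Its +y half holds a second microphone, already packed; the empty cutout runs parallel to it at y = -40 mm.
- slot (a point): Where mic_center belongs when the microphone is fully home in the empty cutout: 36 mm above the table, 10 mm below the foam's top. Axes as the case's: the microphone must lie level along x, head to +x. A finger trough 60 mm long (30 mm either way along x) and 130 mm wide crosses here, open down to 6 mm above the table, so fingers can hold the handle all the way down and open there.
- slot_head (a point): Where the head's centre (mic_head) belongs: 50 mm along the case's x from slot, 36 mm above the table. The cutout is 60 mm wide here, narrowed to 45 mm by two sprung foam cheeks with sloped mouths. When home, the head's top is 61 mm above the table. There are about 5 mm to spare lengthways at each end.
- slot_tail (a point): Where mic_tail belongs: 78 mm from slot towards the case's -x, 36 mm above the table. The cutout is 38 mm wide for the handle, narrowed to 24 mm by two more sprung cheeks. The microphone does not sink in by its own weight and stays where it is pushed: seating it takes about 10 to 15 N in all over the last 15 mm. When home, the handle's top is 50 mm above the table.
- battery: Bystander: block battery 48 x 26 x 17 mm lying beside the rest; origin at the centre of its underside.
- clip: Bystander: small black microphone clip 40 x 22 x 30 mm beside the rest; origin at the centre of its underside.
- cup: Bystander: white lidded paper coffee cup, 116 mm high, 84 mm wide; origin at the centre of its underside.
- drops: Bystander: small white dropper bottle, 26 mm wide, 62 mm high, between rest and case; origin at the centre of its underside.
- coupler: Bystander: steel connector barrel standing upright, 23 mm wide, 50 mm high, between rest and case; origin at the centre of its underside.
Things that resemble listed ones, but are neither listed nor needed, are in the scene too. What is meant by the mic is not blue or yellow, and is the larger of those in its own colour.

How it is judged:
By the outcome, as a careful person would: the job done as asked, in the order asked, and still so for the second after the job is handed in, with the robot touching nothing.
It also fails if it takes over 64 s, if anything falls off the work surface, if the arm or the gripper's body presses on something with over 40 N, if the wrist force passes 120 N, or if a joint passes its speed limit or range.

## Working session

There is one attempt and no reset: what is moved stays moved. The work goes in short steps, Python scripts to look and compute and a shell command to move; the robot and the scene stay as the last step left them, time stands still between calls to the robot, and variables do not carry over. Pictures are saved under pics/ and viewed, and the job is handed in when it is done.

```bash
mkdir -p pics; ls; python3 - <<'E'
from workcell import *
import cv2,numpy as np
s=sense();print(s);print(tcp_to_tips)
for n in ["scene","side","wrist"]:
    c=calibration(n);print(n,{k:np.round(np.array(v),3).tolist() for k,v in c.items()})
    cv2.imwrite(f"pics/{n}0.png",grab_frame(n))
E
```

```text
pics
{'time': 0.0, 'joint_pos': array([ 1.14338238e+00,  4.91561177e-01,  1.55947144e+00,  6.58159527e-06,
        1.09167259e+00, -1.05581260e-01]), 'qvel': array([ 0.00024955, -0.00047487, -0.00140833, -0.00101476,  0.00011672,
       -0.00122054]), 'joint_efforts': array([ 7.10393688e-04, -6.18432069e+01, -2.61592126e+01, -1.44774663e-04,
        4.12800044e-03, -1.66081566e-05]), 'position': array([197.56525767, 592.72075457, 238.71914839]), 'tool_rot': array([-5.03311490e-01, -3.10071006e+00,  1.68333913e-03]), 'ft_force': array([0.2405281 , 0.14122282, 0.57712794]), 'moment': array([ 0.03531003, -0.04885288, -0.01355696]), 'opening': 85.40731120623896}
8.0
scene {'fx': 543.862, 'fy': 543.862, 'cx': 327.654, 'cy': 239.007, 'D': [-0.094, 0.0, 0.0, 0.0, 0.0], 'world_from_camera': [[-0.876, 0.338, -0.345, 984.945], [0.483, 0.619, -0.619, 772.669], [0.004, -0.709, -0.705, 938.739], [0.0, 0.0, 0.0, 1.0]]}
side {'fx': 602.844, 'fy': 602.844, 'cx': 316.269, 'cy': 243.031, 'D': [0.0, 0.0, 0.0, 0.0, 0.0], 'world_from_camera': [[0.965, -0.176, 0.192, 354.825], [-0.26, -0.606, 0.752, -849.852], [-0.016, -0.776, -0.631, 827.723], [0.0, 0.0, 0.0, 1.0]]}
wrist {'fx': 345.149, 'fy': 345.149, 'cx': 319.247, 'cy': 239.096, 'D': [-0.051, 0.0, 0.0, 0.0, 0.0], 'hand_eye': [[0.0, -0.961, -0.276, 70.265], [1.0, 0.001, -0.001, -0.943], [0.001, -0.276, 0.961, -136.6], [0.0, 0.0, 0.0, 1.0]]}
```

View pics/scene0.png

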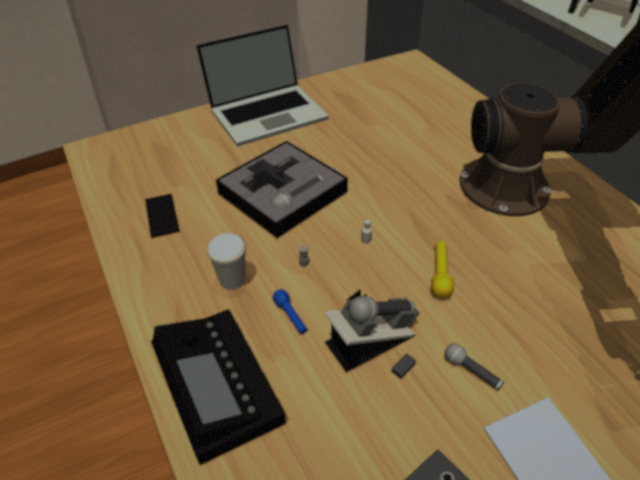

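View pics/side0.png

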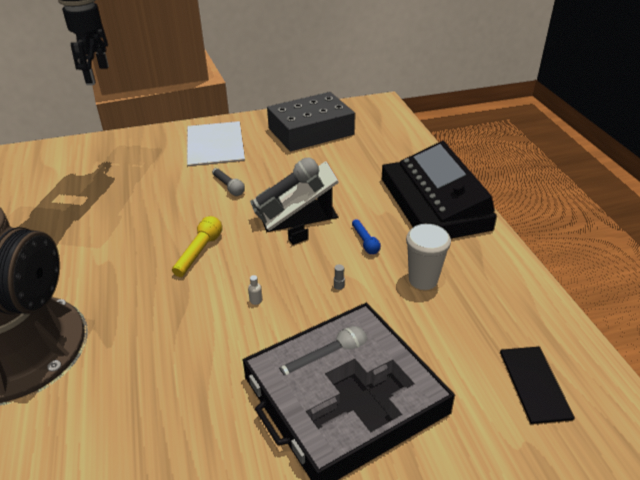

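View pics/wrist0.png

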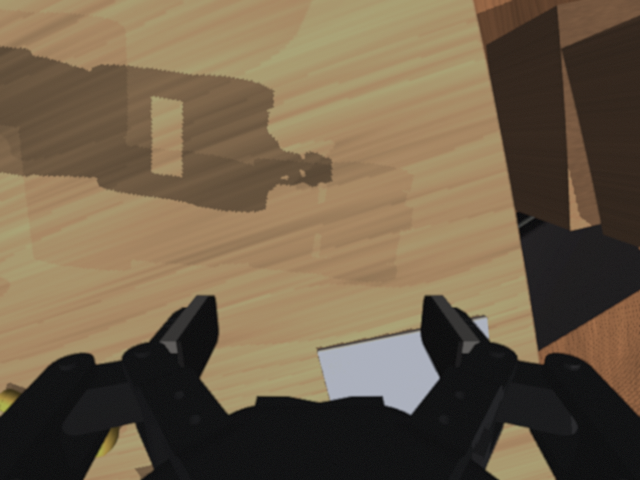

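The candidates for the mic in the scene picture are:
- the grey/steel one on the rest at (375,312)
- a small grey one lying on the table at (472,365)
- a blue one at (290,310)
- a yellow one at (441,270)
- the one already packed in the case at (300,192)

The one on the rest fits: it is grey, larger than the loose grey one, and on the sloped rest. I'll confirm that in an enlarged crop.

```bash
cat > h.py <<'E'
from workcell import *
import cv2,numpy as np
from scipy.spatial.transform import Rotation as R
def cam(n):
    c=calibration(n);K=np.array([[c['fx'],0,c['cx']],[0,c['fy'],c['cy']],[0,0,1]]);D=np.array(c['D'],float)
    if n=='wrist':
        s=sense();T=np.eye(4);T[:3,:3]=R.from_rotvec(s['tool_rot']).as_matrix();T[:3,3]=s['position'];W=T@np.array(c['hand_eye'])
    else: W=np.array(c['world_from_camera'])
    return K,D,W
def onz(cm,px,z):
    K,D,W=cm
    u=cv2.undistortPoints(np.array(px,float).reshape(-1,1,2),K,D).reshape(-1,2)
    d=np.c_[u,np.ones(len(u))]@W[:3,:3].T;o=W[:3,3]
    z=np.broadcast_to(z,len(u))
    return o+d*((z-o[2])/d[:,2])[:,None]
def proj(cm,P):
    K,D,W=cm;V=np.linalg.inv(W)
    return cv2.projectPoints(np.array(P,float).reshape(-1,1,3),cv2.Rodrigues(V[:3,:3])[0],V[:3,3],K,D)[0].reshape(-1,2)
E
python3 - <<'E'
from h import *
s=cv2.imread('pics/scene0.png');d=cv2.imread('pics/side0.png')
f=lambda i,x,y,w,h,k:cv2.resize(i[y:y+h,x:x+w],None,fx=k,fy=k,interpolation=cv2.INTER_CUBIC)
cv2.imwrite('pics/c1.png',f(s,310,270,130,100,6))
cv2.imwrite('pics/c2.png',f(d,240,140,120,90,6))
cv2.imwrite('pics/c3.png',f(d,235,295,225,180,3.5))
cv2.imwrite('pics/c4.png',f(s,210,135,145,105,5.5))
for n in ['scene','side']:
  for q in ['mic','case','rest']:
    for r in regions_of(q,n)[:5]:
        m=r['region'];ys,xs=np.nonzero(m);print(n,q,round(r['p'],2),np.round(r['box']),xs.mean().round(1),ys.mean().round(1),m.sum())
print(sense()['time'])
E
```

```text
scene mic 0.96 [380. 310.  59.  24.] 376.0 308.1 1072
scene mic 0.63 [474. 367.  60.  46.] 471.3 365.1 818
scene mic 0.58 [444. 270.  28.  58.] 441.7 272.8 885
scene mic 0.58 [290. 312.  28.  44.] 288.1 308.8 530
scene case 0.9 [282. 189. 131.  97.] 281.7 188.0 7353
scene rest 0.55 [372. 336.  93.  73.] 366.2 335.7 3621
side mic 0.92 [288. 184.  71.  55.] 289.7 181.3 1045
side mic 0.75 [197. 248.  53.  59.] 197.6 244.5 1150
side mic 0.74 [369. 237.  31.  34.] 367.0 238.9 429
side mic 0.57 [228. 182.  34.  29.] 230.1 183.5 399
side case 0.94 [347. 391. 210. 176.] 344.9 392.6 23042
side rest 0.74 [430. 256.  41.  64.] 426.3 255.0 2255
side rest 0.56 [295. 199.  90.  70.] 301.3 203.5 3117
0.45
```

View pics/c1.png

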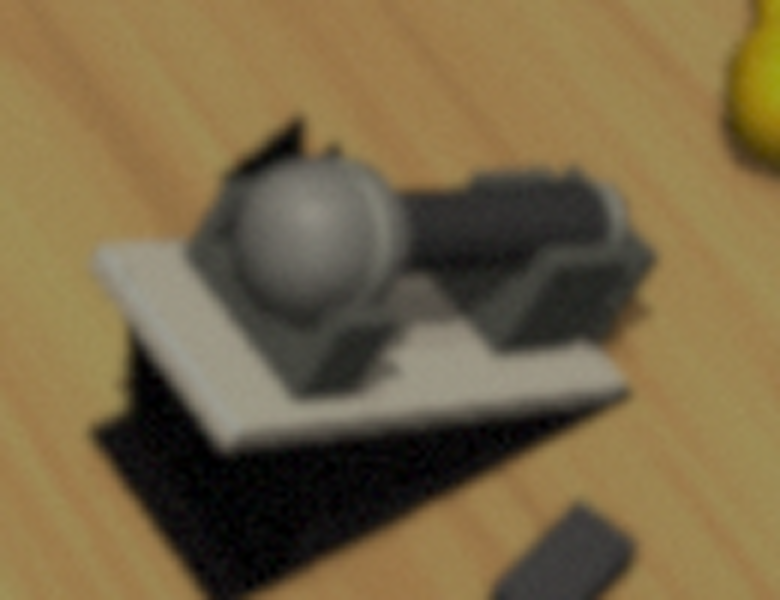

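View pics/c2.png

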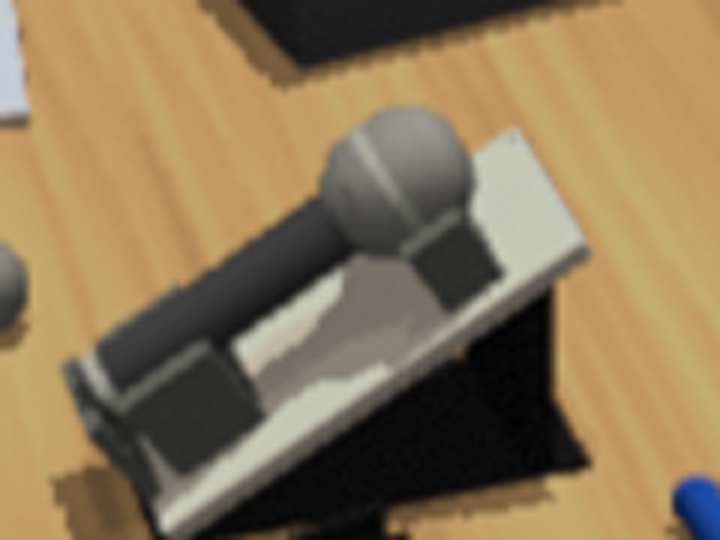

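View pics/c3.png

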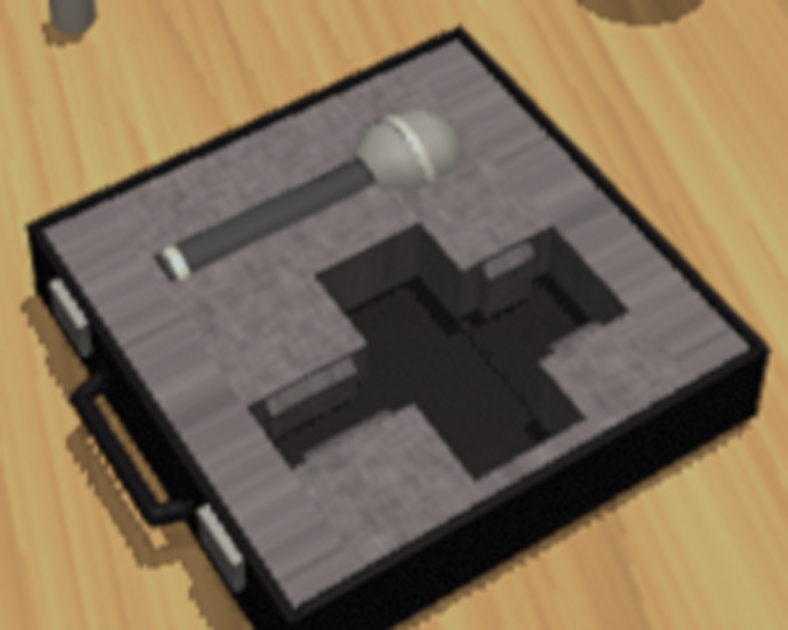

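View pics/c4.png

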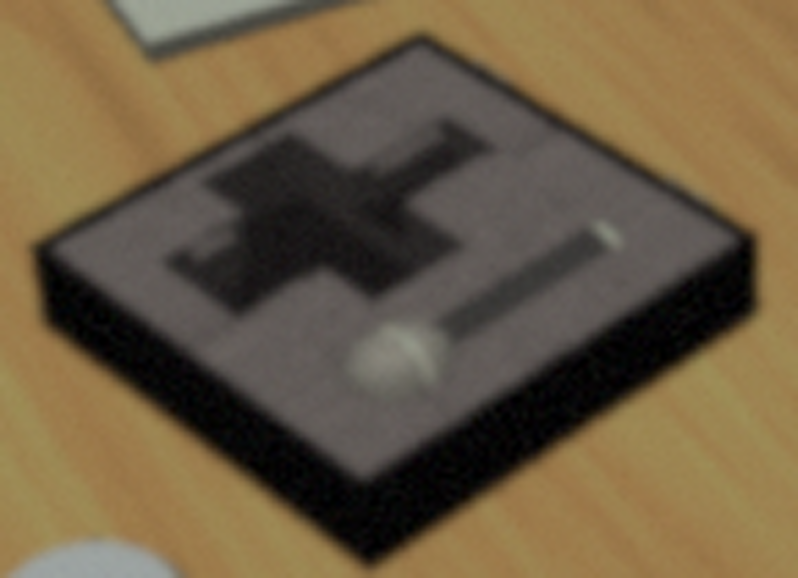

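The crops confirm it: the mic on the rest has a dark handle and a steel head, uphill. The other cutout in the case is empty. Next I fit the poses of the mic and case from these points.

```bash
python3 - <<'E'
from h import *
from scipy.optimize import least_squares
cs={n:cam(n) for n in('scene','side')}
U=lambda p,o,k:(np.array(p,float)+.5)/k-.5+np.array(o)
# case corners, z=50
sc=U([(37,245),(422,33),(753,238),(370,485)],(210,135),5.5)
sd=U([(30,227),(462,30),(767,350),(293,612)],(235,295),3.5)
print('scene corners',onz(cs['scene'],sc,50).round(1).tolist());print('side',onz(cs['side'],sd,50).round(1).tolist())
# mic
hs,hd=U([(315,240)],(310,270),6),U([(402,180)],(240,140),6)
ts,td=U([(614,215)],(310,270),6),U([(97,375)],(240,140),6)
print('head z116',onz(cs['scene'],hs,116),onz(cs['side'],hd,116))
print('tail z52',onz(cs['scene'],ts,50),onz(cs['side'],td,50))
def f(p):
    x,y,z,yaw,pit=p;a=np.array([np.cos(pit)*np.cos(yaw),np.cos(pit)*np.sin(yaw),np.sin(pit)]);c=np.array([x,y,z])
    P=[c+50*a,c-84*a]
    return np.r_[(proj(cs['scene'],P)-np.r_[hs,ts]).ravel(),(proj(cs['side'],P)-np.r_[hd,td]).ravel()]
r=least_squares(f,[600,200,91,0,.52]);print(r.x.round(3),np.degrees(r.x[3:]),f(r.x).round(1))
r=least_squares(lambda q:f([q[0],q[1],91,q[2],np.pi/6]),[600,200,0]);print(r.x.round(3),np.degrees(r.x[2:]),r.fun.round(1))
E
```

```text
scene corners [[698.8, -342.2, 50.0], [461.9, -411.7, 50.0], [397.6, -182.9, 50.0], [630.4, -114.3, 50.0]]
side [[396.0, -184.7, 50.0], [634.7, -116.3, 50.0], [699.9, -343.8, 50.0], [463.9, -408.8, 50.0]]
head z116 [[617.18930743 248.06149921 116.        ]] [[618.08717357 251.49200121 116.        ]]
tail z52 [[491.50102158 246.68773513  50.        ]] [[499.69342854 254.73313984  50.        ]]
[ 5.72372e+02  2.49076e+02  9.40620e+01 -7.00000e-03  4.71000e-01] [-0.39281801 26.98526034] [ 0.3 -0.  -1.3  0.3 -0.2  0.4 -0.7 -0.7]
[ 5.71408e+02  2.48839e+02 -1.70000e-02] [-0.95121029] [ 1.1 -0.5 -2.   2.8 -1.1  1.  -0.   1.6]
```

```bash
cat >> h.py <<'E'
def toolR(yaw,pitch):
    # tool x = -(axis), axis at yaw, raised by pitch (deg); z = below square to the axis
    y,p=np.radians([yaw,pitch]);a=np.array([np.cos(p)*np.cos(y),np.cos(p)*np.sin(y),np.sin(p)])
    z=-np.array([-np.sin(p)*np.cos(y),-np.sin(p)*np.sin(y),np.cos(p)]);x=-a
    return np.c_[x,np.cross(z,x),z]
def go(c,yaw,pitch,back):
    """c: point on axis; TCP lies -back mm along tool z from c"""
    s=sense();R0=R.from_rotvec(s['tool_rot']).as_matrix();R1=toolR(yaw,pitch)
    p=np.array(c,float)-back*R1[:,2]
    d=R0.T@(p-s['position'])/10;t=np.degrees(R.from_matrix(R0.T@R1).as_rotvec())
    print('target',p.round(1),'offset cm',d.round(2),'twist',t.round(2),'rows>=',max(np.linalg.norm(d)/4.17,np.linalg.norm(t)/7.16).round(1))
E
python3 - <<'E'
from h import *
go([571.8,249,91.5],-.6,30,100)
E
```

```text
target [521.8 249.5 178.1] offset cm [-41.61 -22.32   6.12] twist [ -4.67 -29.76 -17.43] rows>= 11.4
```

```bash
python3 -m crank '{"offset": [[-41.6,-22.3,4.0],[-41.6,-22.3,4.0],[-41.6,-22.3,4.0],[-41.6,-22.3,4.0],[-41.6,-22.3,4.0],[-41.6,-22.3,4.0],[-41.6,-22.3,4.0],[-41.6,-22.3,4.0],[-41.6,-22.3,4.0],[-41.6,-22.3,4.0]], "twist": [[-4.7,-29.8,-17.4],[-4.7,-29.8,-17.4],[-4.7,-29.8,-17.4],[-4.7,-29.8,-17.4],[-4.7,-29.8,-17.4],[-4.7,-29.8,-17.4],[-4.7,-29.8,-17.4],[-4.7,-29.8,-17.4],[-4.7,-29.8,-17.4],[-4.7,-29.8,-17.4]], "grip": [-1,-1,-1,-1,-1,-1,-1,-1,-1,-1]}' 80; python3 -c "
from h import *
go([571.8,249,91.5],-.6,30,100)"
```

```text
time: 1.28
position: [483.9, 289.5, 204.3]
tool_rot: [0.014, 2.616, -0.003]
ft_force: [0.5, 1.5, 0.2]
opening: 85.4
target [521.8 249.5 178.1] offset cm [-2.01 -3.96  4.19] twist [ 0.04  0.1  -0.03] rows>= 1.5
```

```bash
python3 -m crank '{"offset": [[-2.0,-4.0,4.2],[-2.0,-4.0,4.2],[-2.0,-4.0,4.2],[-2.0,-4.0,4.2]], "twist": [[0,0,0],[0,0,0],[0,0,0],[0,0,0]], "grip": [-1,-1,-1,-1]}'; python3 -c "
from h import *
cv2.imwrite('pics/w1.png',grab_frame('wrist'));c=cam('wrist')
a=toolR(-.6,30)[:,0]*-1;C=np.array([571.8,249,91.5])
print(proj(c,[C,C+50*a,C-88*a]))
for r in regions_of('mic','wrist')[:3]: print(r['p'],np.round(r['box'],1))
go(C,-.6,30,-10)"
```

```text
time: 1.62
position: [522.2, 248.1, 177.5]
tool_rot: [0.017, 2.617, -0.004]
ft_force: [-0.6, -0.5, 0.9]
opening: 85.6
[[321.20404307 241.19406228]
 [321.12799605 304.65372217]
 [321.33867377 110.94392424]]
0.85 [206.3 279.5 103.   34.3]
0.84 [322.9 227.1  68.9 231.1]
0.56 [555.9  43.7 168.2  83.6]
target [576.8 248.9  82.8] offset cm [ 1.000e-02 -2.000e-02  1.103e+01] twist [ 0.06  0.12 -0.02] rows>= 2.6
```

View pics/w1.png

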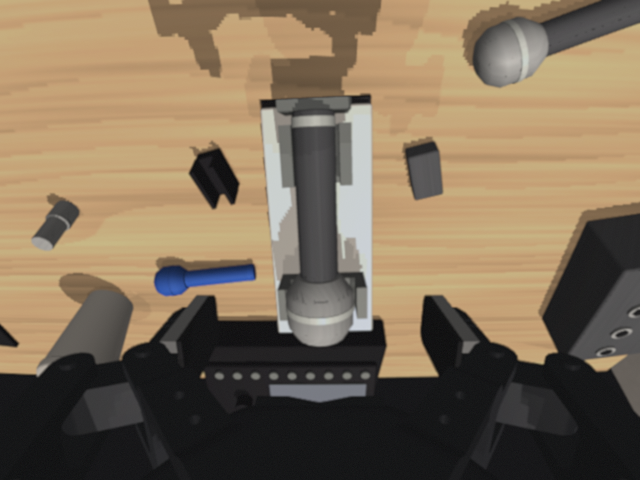

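The wrist view shows the rest and mic from above, with the tail at about (314,111), the head at about (320,311) and the handle free around (317,235). It agrees with my estimate to within about 3 mm, so I refine that now.

```bash
python3 - <<'E'
from h import *
from scipy.optimize import least_squares
i=cv2.imread('pics/w1.png');cv2.imwrite('pics/w1c.png',cv2.resize(i[90:360,240:400],None,fx=2.2,fy=2.2,interpolation=cv2.INTER_CUBIC))
w=cam('wrist')
obs=np.array([[320.5,311],[314.5,110],])
def f(q):
    y=np.radians(q[2]);p=np.radians(30);a=np.array([np.cos(p)*np.cos(y),np.cos(p)*np.sin(y),np.sin(p)]);c=np.array([q[0],q[1],q[3]])
    return np.r_[(proj(w,[c+50*a,c-88*a])-obs).ravel()]
r=least_squares(f,[570,248,0,91]);print(r.x,r.fun)
C=[r.x[0],r.x[1],91]
r=least_squares(lambda q:f([*q,91]),[570,248,0]);print(r.x,r.fun)
C=[r.x[0],r.x[1],91];go(C,r.x[2],30,-10)
E
```

```text
[566.78339746 247.87862654   1.2824538  100.40959862] [ 1.05046638e-10 -1.19939614e-10 -1.74622983e-10  2.25782060e-10]
[573.33606126 247.75418955   1.30648436] [-0.10941831 -6.00202668  0.09482225  3.01517078]
target [578.3 247.9  82.3] offset cm [-0.1  -0.13 11.15] twist [-0.9   0.12 -1.67] rows>= 2.7
```

View pics/w1c.png

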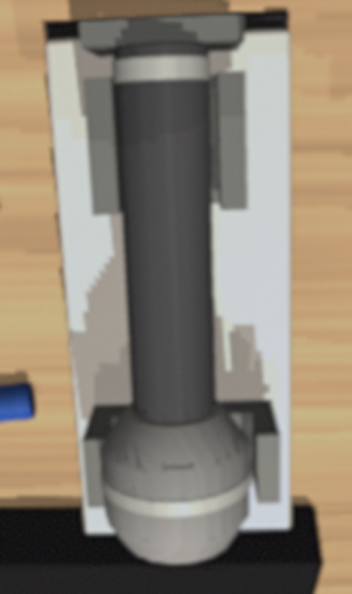

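```bash
python3 -m crank '{"offset": [[0,-0.1,3],[0,-0.1,6],[0,-0.1,8.5],[0,-0.1,10],[0,-0.1,11],[0,-0.1,11],[0,-0.1,11]], "twist": [[-0.5,0.1,-1],[-0.8,0.1,-1.5],[-0.8,0.1,-1.5],[-0.8,0.1,-1.5],[-0.8,0.1,-1.5],[-0.8,0.1,-1.5],[-0.8,0.1,-1.5]], "grip": [-1,-1,-1,-1,-1,-1,-1]}'; python3 -c "
from h import *
cv2.imwrite('pics/s2.png',cv2.resize(grab_frame('side')[100:260,180:400],None,fx=3.5,fy=3.5));cv2.imwrite('pics/w2.png',grab_frame('wrist'));go([571.5,247.8,92],1.1,30,-10)"
```

```text
time: 2.3
position: [580.9, 251.0, 91.0]
tool_rot: [-0.028, 2.632, 0.007]
ft_force: [-0.1, -0.3, 0.4]
opening: 85.4
target [576.5 247.9  83.3] offset cm [ 0.79 -0.28  0.5 ] twist [ 0.05 -0.78  0.07] rows>= 0.2
```

View pics/s2.png

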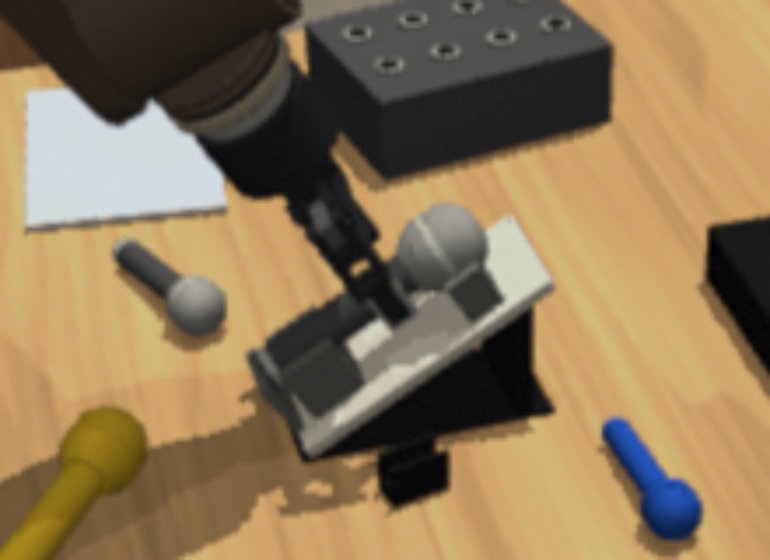

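View pics/w2.png

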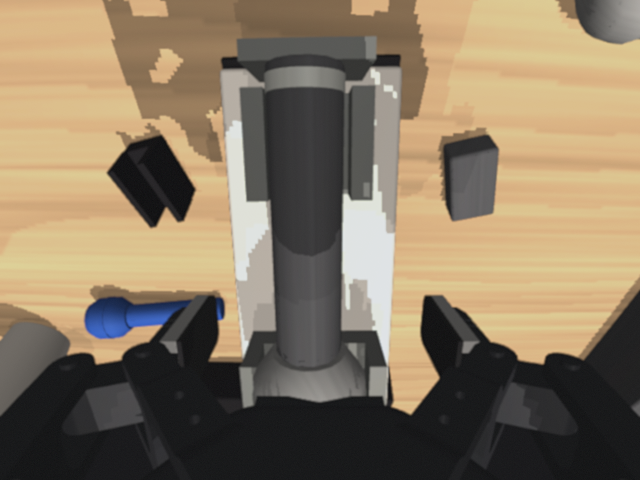

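The side view shows the fingers straddling the handle, but about 8 mm too near the head. In the wrist view the handle sits at column 308 and the jaw centre at 319. I correct both before closing.

```bash
python3 -m crank '{"offset": [[0.8,-0.35,0.4],[0.8,-0.35,0.4],[0.8,-0.35,0.4],[0.8,-0.35,0.4]], "twist": [[0,-0.8,0],[0,-0.8,0],[0,-0.8,0],[0,-0.8,0]], "grip": [-1,-1,-1,-1]}'; python3 -c "
from h import *
cv2.imwrite('pics/w3.png',grab_frame('wrist'));w=cam('wrist')
C=np.array([571.5,247.8,92]);a=-toolR(1.1,30)[:,0];print(proj(w,[C,C-88*a,C+25*a]))
go([571.5,247.8,92],1.1,30,-10)"
```

```text
time: 2.73
position: [580.4, 249.2, 91.9]
tool_rot: [-0.027, 2.632, 0.008]
ft_force: [0.5, 0.2, -0.5]
opening: 85.3
[[318.39493016 294.24459872]
 [318.7468397   64.70868803]
 [318.31947386 346.71955889]]
target [576.5 247.9  83.3] offset cm [ 0.76 -0.12  0.54] twist [ 0.07 -0.82  0.07] rows>= 0.2
```

View pics/w3.png

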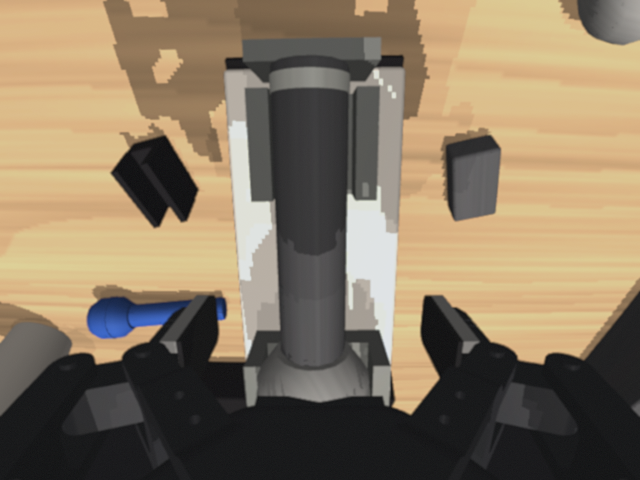

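```bash
python3 -c "
from h import *
s=sense();print(s['joint_pos'].round(3),s['joint_efforts'].round(1),s['ft_force'],s['moment'])"
```

```text
[ 0.365  0.608  1.972 -1.134  0.182 -0.14 ] [  0.  -58.6 -15.2  -0.3  -0.2  -0. ] [ 0.45618619 -0.35694837  0.28632711] [0.00284551 0.21463953 0.06109563]
```

Joint 4 is at its lower limit (-1.13), so the full 30° tilt can't be reached here. A 20° tool tilt can be reached, and on a round handle the 10° difference does no harm. I'll account for it when placing.

```bash
python3 -c "
from h import *
go([571,247,92],1.1,20,-9)"
```

```text
target [574.1 247.1  83.5] offset cm [ 0.96 -0.2   0.4 ] twist [0.06 9.18 0.08] rows>= 1.3
```

```bash
python3 -m crank '{"offset": [[0.5,-0.1,0],[0.9,-0.2,0.2],[1,-0.2,0.4],[1,-0.2,0.4],[1,-0.2,0.4],[1,-0.2,0.4],[1,-0.2,0.4]], "twist": [[0,5,0],[0,9.2,0],[0,9.2,0],[0,9.2,0],[0,9.2,0],[0,9.2,0],[0,9.2,0]], "grip": [-1,-1,-1,-1,-1,-1,-1]}'; python3 -c "
from h import *
s=sense();print(s['joint_pos'].round(3))
cv2.imwrite('pics/w4.png',grab_frame('wrist'));cv2.imwrite('pics/s4.png',cv2.resize(grab_frame('side')[100:260,180:400],None,fx=3.5,fy=3.5))
go([571,247,92],1.1,20,-9)"
```

```text
time: 3.37
position: [573.7, 246.9, 83.3]
tool_rot: [-0.029, 2.792, 0.005]
ft_force: [-0.0, 0.6, -0.1]
opening: 85.5
[ 0.344  0.617  1.905 -0.368  0.307 -0.914]
target [574.1 247.1  83.5] offset cm [-0.06  0.01 -0.  ] twist [ 0.03 -0.01  0.09] rows>= 0.0
```

View pics/w4.png

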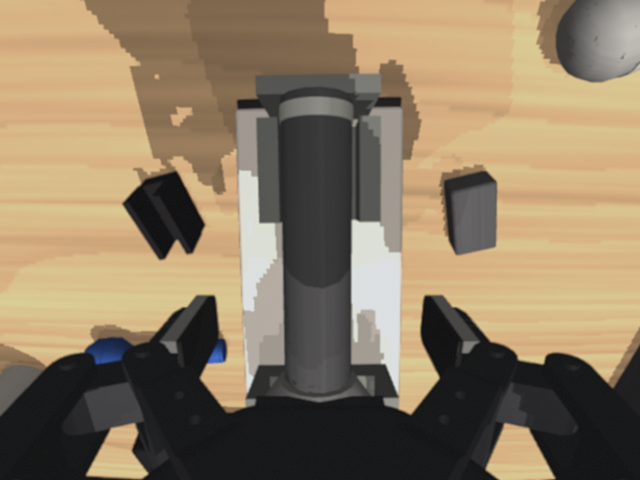

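View pics/s4.png

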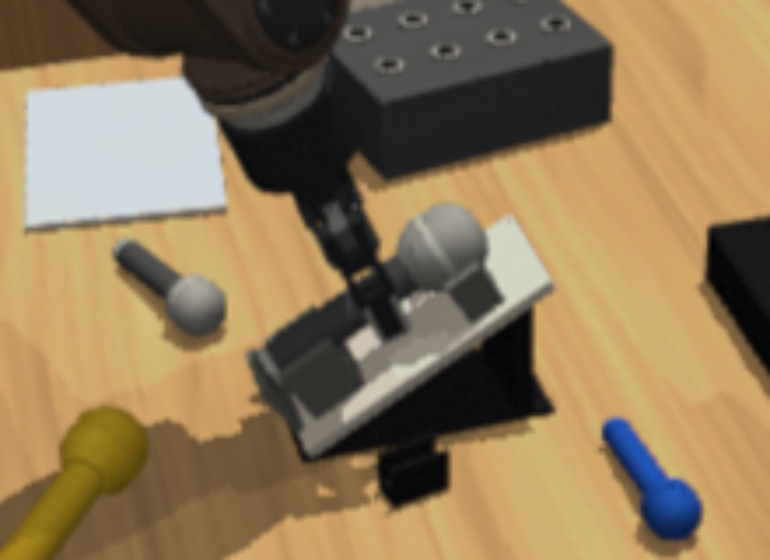

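```bash
python3 -m crank '{"offset": [[0,0,0],[0,0,0],[0,0,0],[0,0,0],[0,0,0],[0,0,0],[0,0,0],[0,0,0]], "twist": [[0,0,0],[0,0,0],[0,0,0],[0,0,0],[0,0,0],[0,0,0],[0,0,0],[0,0,0]], "grip": [0,0.3,1,1,1,1,1,1]}' 80; python3 -c "
from h import *
print(tcp_to_tips)
cv2.imwrite('pics/w5.png',grab_frame('wrist'));cv2.imwrite('pics/s5.png',cv2.resize(grab_frame('side')[100:260,180:400],None,fx=3.5,fy=3.5))
R0=R.from_rotvec(sense()['tool_rot']).as_matrix();m=toolR(1.1,30)
print('square lift 60mm in tool cm', R0.T@(-m[:,2]*6))"
```

```text
time: 4.13
position: [573.4, 247.0, 83.6]
tool_rot: [-0.029, 2.792, 0.005]
ft_force: [-3.1, 0.6, 6.0]
opening: 25.6
8.0
square lift 60mm in tool cm [ 1.04200983e+00  4.72802196e-03 -5.90882333e+00]
```

View pics/w5.png

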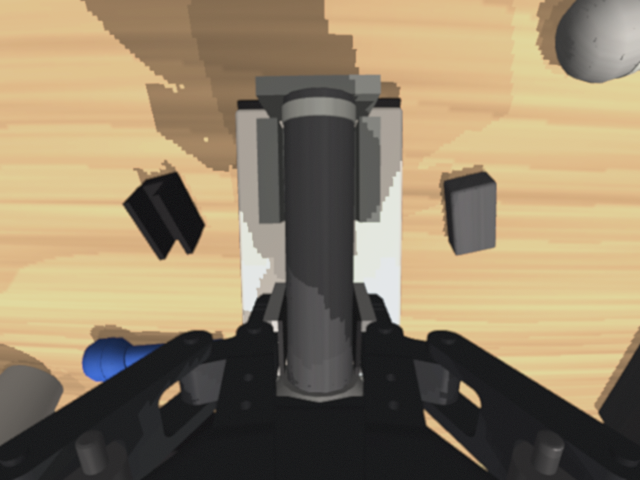

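View pics/s5.png

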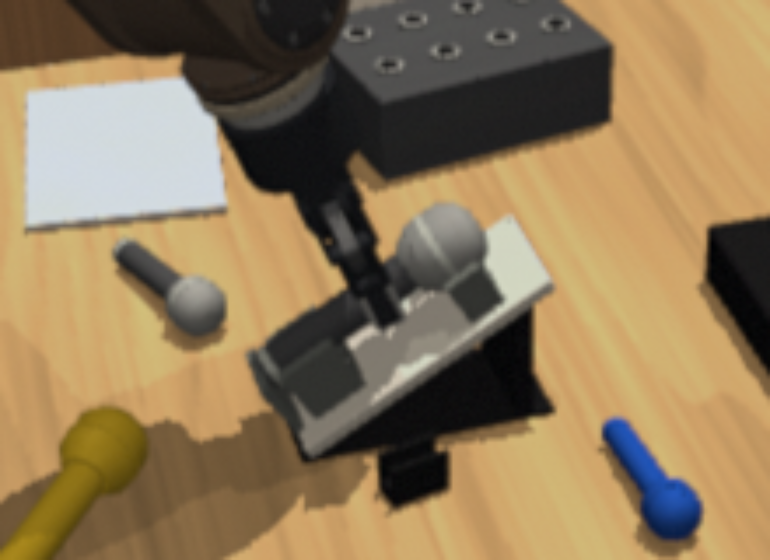

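The fingers hold the handle about mid-span with the tips past its underside, at an opening of 25.6. Next I lift square to the mic's axis.

```bash
python3 -m crank '{"offset": [[0.2,0,-1],[0.4,0,-2.4],[0.7,0,-4],[1.05,0,-5.9],[1.2,0,-7],[1.2,0,-7],[1.2,0,-7]], "twist": [[0,0,0],[0,0,0],[0,0,0],[0,0,0],[0,0,0],[0,0,0],[0,0,0]], "grip": [1,1,1,1,1,1,1]}'; python3 -c "
from h import *
print(sense()['joint_pos'].round(2))
cv2.imwrite('pics/w6.png',grab_frame('wrist'));cv2.imwrite('pics/s6.png',cv2.resize(grab_frame('side')[80:260,180:400],None,fx=3.3,fy=3.3))"
```

```text
time: 4.82
position: [538.2, 246.3, 145.6]
tool_rot: [-0.029, 2.792, 0.005]
ft_force: [0.1, -0.4, -4.3]
opening: 25.7
[ 0.37  0.48  1.94 -0.3   0.4  -0.97]
```

View pics/s6.png

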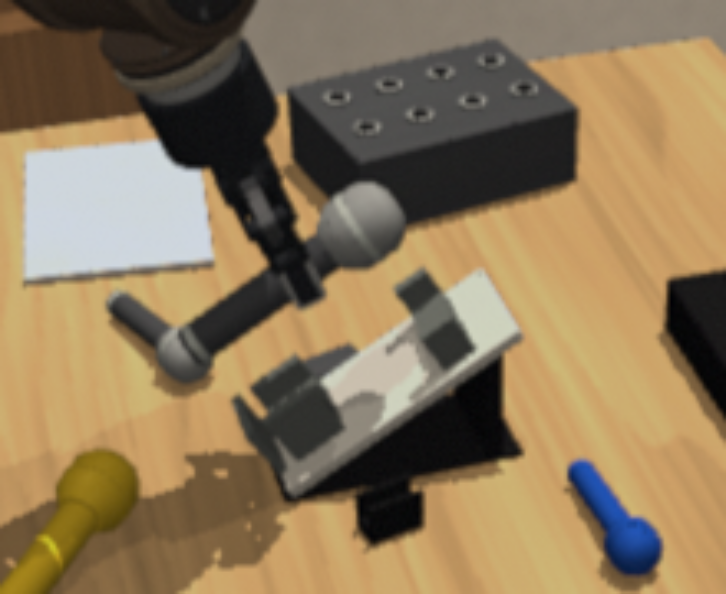

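View pics/w6.png

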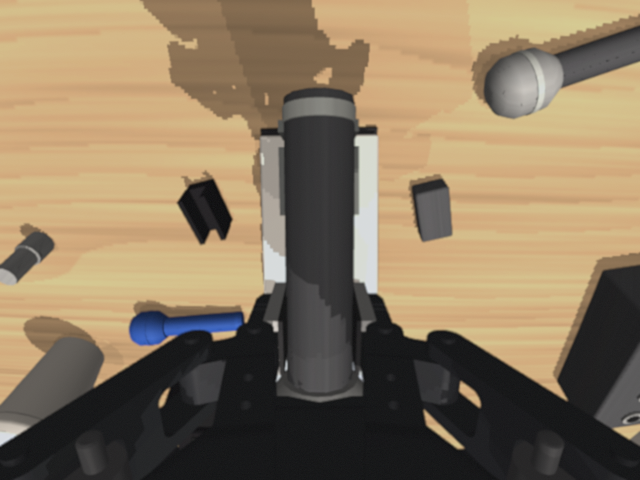

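The lift is clean: the rest is empty and the mic is held at about 30°. Now I measure the slot from the foam features.

```bash
python3 - <<'E'
from h import *
from scipy.optimize import least_squares
cs={n:cam(n) for n in('scene','side')}
U=lambda p,o,k:(np.array(p,float)+.5)/k-.5+np.array(o)
# outer corners at z50 local: order side: tail+y, head+y, head-y, tail-y
loc=np.array([[-126,121],[126,121],[126,-121],[-126,-121]])
sd=U([(30,227),(462,30),(767,350),(293,612)],(235,295),3.5)
sc=U([(753,238),(370,485),(37,245),(422,33)],(210,135),5.5)
W=[onz(cs['side'],sd,50)[:,:2],onz(cs['scene'],sc,50)[:,:2]]
def f(q,Ws=W):
    c,s=np.cos(q[2]),np.sin(q[2]);P=loc@np.array([[c,s],[-s,c]])+q[:2]
    return np.concatenate([(P-w).ravel() for w in Ws])
for n,Ws in(('both',W),('side',W[:1]),('scene',W[1:])):
    r=least_squares(lambda q:f(q,Ws),[550,-260,.28]);print(n,r.x[:2],np.degrees(r.x[2]),r.fun.round(1).tolist())
r=least_squares(f,[550,-260,.28]);o=r.x[:2];yaw=r.x[2];c,s=np.cos(yaw),np.sin(yaw);Rm=np.array([[c,-s],[s,c]])
def L(cm,px,z): return ((onz(cm,px,z)[:,:2]-o)@Rm).round(1).tolist()
print('side trough +y: tailside, headside; -y: head, tail',L(cs['side'],U([(317,275),(418,226),(582,418),(477,478)],(235,295),3.5),46))
print('side headend',L(cs['side'],U([(553,228),(628,310)],(235,295),3.5),46),'tailend',L(cs['side'],U([(250,408),(297,465)],(235,295),3.5),46))
# scene: trough corners +y (tail,head) (462,243),(372,297); -y tail (290,135), head (205,183); head end (165,260),(237,315); tail end (443,120),(495,150)
print('scene trough',L(cs['scene'],U([(462,243),(372,297),(205,183),(290,135)],(210,135),5.5),46))
print('scene headend',L(cs['scene'],U([(165,260),(237,315)],(210,135),5.5),46),'tailend',L(cs['scene'],U([(443,120),(495,150)],(210,135),5.5),46))
E
```

```text
both [ 547.91957616 -263.07426729] 16.16975852397503 [-2.8, 2.7, 0.5, 4.5, 2.7, -0.4, -3.3, -5.6, -4.4, 0.9, 4.9, 2.5, 3.8, -2.0, -1.3, -2.7]
side [ 548.65298236 -263.38528896] 16.041941647974404 [-1.9, 2.7, 1.6, 4.0, 3.2, -1.0, -2.9, -5.7]
scene [ 547.18616995 -262.76324562] 16.297422166626234 [-5.3, 0.9, 3.8, 3.0, 3.3, -1.3, -1.7, -2.6]
side trough +y: tailside, headside; -y: head, tail [[-22.2, 24.2], [33.7, 23.5], [34.2, -102.8], [-21.7, -103.1]]
side headend [[87.1, -11.3], [87.2, -67.7]] tailend [[-85.6, -22.1], [-83.2, -57.4]]
scene trough [[-24.5, 20.3], [32.5, 20.4], [32.7, -103.2], [-22.0, -103.8]]
scene headend [[84.0, -69.9], [85.6, -14.1]] tailend [[-84.4, -59.2], [-85.8, -22.5]]
```

```bash
python3 -c "
from h import *
go([540,200,230],6,5,-9)
go([564,-300,210],16.2,-10,-9)"
```

```text
target [540.8 200.1 221. ] offset cm [-2.76 -4.61 -7.14] twist [-1.06 14.94 -4.7 ] rows>= 2.2
target [ 562.5 -300.4  201.1] offset cm [ -3.13 -54.7   -4.86] twist [ -1.34  29.77 -15.12] rows>= 13.2
```

```bash
python3 -m crank '{"offset": [[-1,-0.5,-2.5],[-2,-2,-5],[-2.8,-4.6,-7.1],[-2.8,-8,-7.1],[-2.8,-12,-7],[-2.8,-16,-7],[-2.8,-20,-7],[-2.8,-24,-6.5],[-2.9,-28,-6.5],[-2.9,-32,-6.5]], "twist": [[0,3,-1],[-0.5,8,-2.5],[-1,13,-4],[-1,18,-5.5],[-1,23,-7],[-1.2,27,-9],[-1.3,29.8,-11],[-1.3,29.8,-13],[-1.3,29.8,-15.1],[-1.3,29.8,-15.1]], "grip": [1,1,1,1,1,1,1,1,1,1]}'; python3 -c "
from h import *
go([564,-300,210],16.2,-10,-9)"
```

```text
time: 5.75
position: [550.1, -75.9, 214.2]
tool_rot: [0.42, -2.936, 0.037]
ft_force: [1.1, 0.2, -3.4]
opening: 25.6
target [ 562.5 -300.4  201.1] offset cm [  4.8  -21.9    2.18] twist [-0.02 -0.13  0.09] rows>= 5.4
```

```bash
python3 -m crank '{"offset": [[0.9,-4,0.4],[1.8,-8,0.8],[2.6,-12,1.2],[3.5,-16,1.6],[4.2,-19,1.9],[4.6,-21,2.1],[4.8,-21.9,2.2],[4.8,-21.9,2.2],[4.8,-21.9,2.2]], "twist": [[0,0,0],[0,0,0],[0,0,0],[0,0,0],[0,0,0],[0,0,0],[0,0,0],[0,0,0],[0,0,0]], "grip": [1,1,1,1,1,1,1,1,1]}'; python3 -c "
from h import *
for n in ['scene','side','wrist']: cv2.imwrite('pics/%s7.png'%n,grab_frame(n))
f=lambda i,x,y,w,h,k:cv2.resize(i[y:y+h,x:x+w],None,fx=k,fy=k,interpolation=cv2.INTER_CUBIC)
cv2.imwrite('pics/sd7.png',f(cv2.imread('pics/side7.png'),230,180,240,290,2.05)); cv2.imwrite('pics/sc7.png',f(cv2.imread('pics/scene7.png'),200,60,190,150,4))
go([564,-300,210],16.2,-10,-9)"
```

```text
time: 6.5
position: [562.4, -300.0, 200.0]
tool_rot: [0.42, -2.936, 0.036]
ft_force: [-0.3, 0.2, -4.2]
opening: 25.9
target [ 562.5 -300.4  201.1] offset cm [ 0.06 -0.13 -0.  ] twist [-0.02 -0.13  0.18] rows>= 0.0
```

View pics/sd7.png

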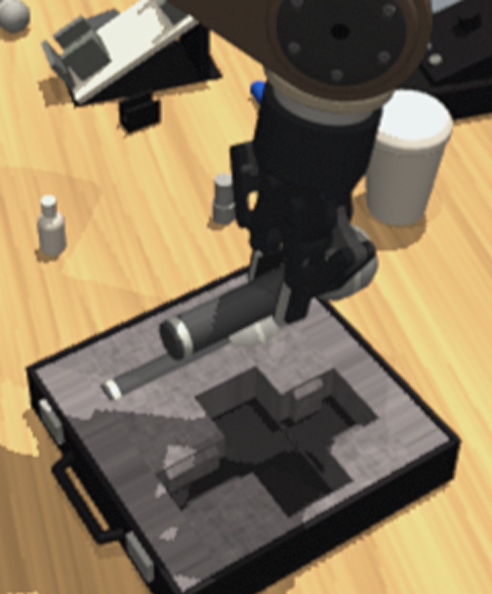

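View pics/sc7.png

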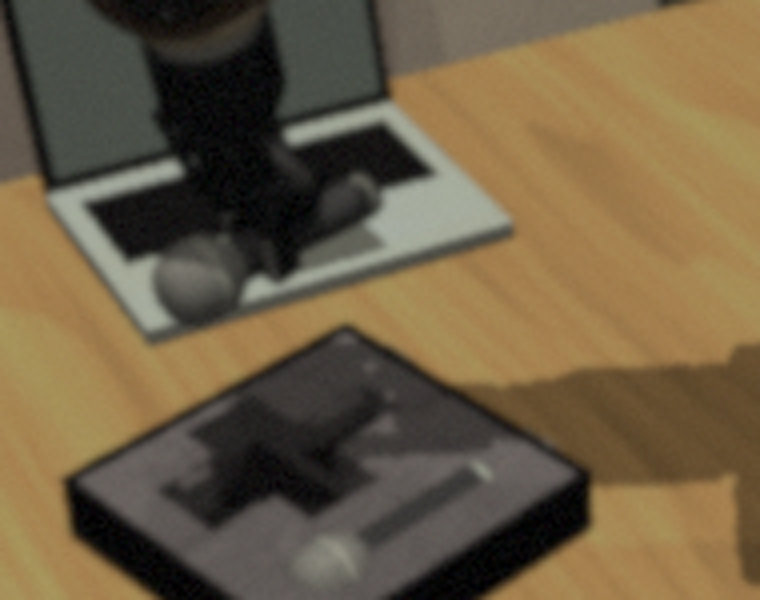

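View pics/wrist7.png

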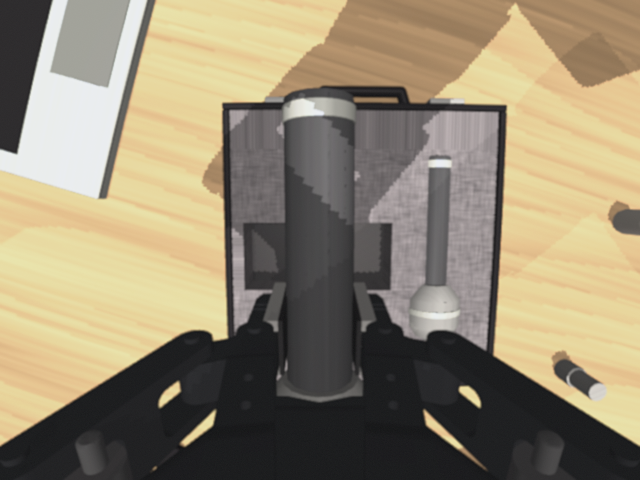

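The mic is now above the case and aligned with the cutout in the wrist view (tail end at about (319,95), trough at (318,256)). I fit its pose in the hand from all three views.

```bash
python3 - <<'E'
from h import *
from scipy.optimize import least_squares
i=cv2.imread('pics/wrist7.png');cv2.imwrite('pics/w7c.png',cv2.resize(i[75:300,210:520],None,fx=2.5,fy=2.5,interpolation=cv2.INTER_CUBIC))
C={n:cam(n) for n in('scene','side','wrist')}
U=lambda p,o,k:(np.array(p,float)+.5)/k-.5+np.array(o)
ob=[('side',50,U((337,257),(230,180),2.05)),('side',-88,U((176,341),(230,180),2.05)),('scene',50,U((199,283),(200,60),4)),('scene',-88,U((368,190),(200,60),4)),('wrist',-88,np.array([319,95.]))]
def f(q):
    y,p=np.radians(q[3:]);a=np.array([np.cos(p)*np.cos(y),np.cos(p)*np.sin(y),np.sin(p)])
    return np.concatenate([(proj(C[n],q[:3]+s*a)[0]-px)for n,s,px in ob])
r=least_squares(f,[564,-300,210,16,0]);print(r.x.round(2),r.fun.round(1))
s=sense();R0=R.from_rotvec(s['tool_rot']).as_matrix();print('in tool',(R0.T@(r.x[:3]-s['position'])).round(1))
# where would case be by wrist: corners/trough at z46
w=C['wrist'];o=np.array([547.9,-263.1]);t=np.radians(16.17);Rm=np.array([[np.cos(t),-np.sin(t)],[np.sin(t),np.cos(t)]])
l=[(-126,121),(-126,-121)];print('pred case corners px',proj(w,[np.r_[o+Rm@np.array(q),50] for q in l]))
l=[(-24.5,25),(-24.5,-105),(35.5,25),(35.5,-105)];print('pred trough px',proj(w,[np.r_[o+Rm@np.array(q),46] for q in l]))
E
```

```text
[ 563.98 -298.4   211.63   17.28   -1.09] [-0.9  0.8 -3.9 -1.3  0.6 -1.4  0.2 -1.  -0.8  1.3]
in tool [  0.5   0.2 -10.7]
pred case corners px [[507.757531   106.0978244 ]
 [223.1909398  103.36395862]]
pred trough px [[392.85547806 223.8440788 ]
 [244.64229634 223.25745962]
 [391.06098017 290.79983338]
 [245.92983733 290.21663294]]
```

View pics/w7c.png

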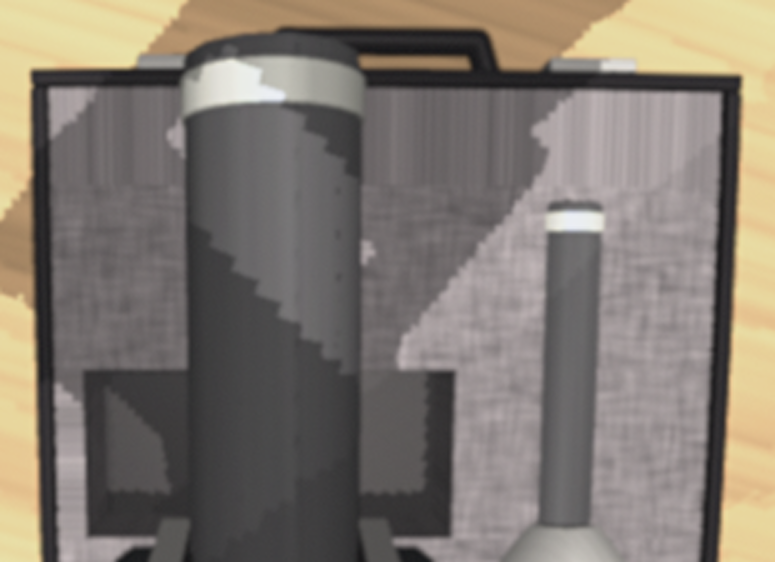

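The case features land within 1 px of prediction. The mic_center sits in the tool frame at about (0.5, 0.2, -10.7), as intended. I go down to just above the foam next.

```bash
python3 -c "
from h import *
go([564.3,-300,85],16.2,-10,-10.5)"
```

```text
target [ 562.5 -300.5   74.7] offset cm [-2.16 -0.14 12.45] twist [-0.02 -0.13  0.18] rows>= 3.0
```

```bash
python3 -m crank '{"offset": [[-0.5,-0.15,3],[-1.05,-0.15,6],[-1.5,-0.15,8.5],[-1.9,-0.15,11],[-2.16,-0.15,12.45],[-2.16,-0.15,12.45],[-2.16,-0.15,12.45]], "twist": [[0,0,0.2],[0,0,0.2],[0,0,0.2],[0,0,0.2],[0,0,0.2],[0,0,0.2],[0,0,0.2]], "grip": [1,1,1,1,1,1,1]}' 100; python3 -c "
from h import *
for n in ['scene','side','wrist']: cv2.imwrite('pics/%s8.png'%n,grab_frame(n))
f=lambda i,x,y,w,h,k:cv2.resize(i[y:y+h,x:x+w],None,fx=k,fy=k,interpolation=cv2.INTER_CUBIC)
cv2.imwrite('pics/sd8.png',f(cv2.imread('pics/side8.png'),235,260,230,210,2.8)); cv2.imwrite('pics/sc8.png',f(cv2.imread('pics/scene8.png'),200,110,160,130,4.5))
go([564.3,-300,85],16.2,-10,-10.5);go([564.3,-300,60],16.2,-10,-10.5)"
```

```text
time: 7.23
position: [562.8, -299.7, 74.7]
tool_rot: [0.419, -2.936, 0.037]
ft_force: [0.3, 0.4, -3.5]
opening: 25.0
target [ 562.5 -300.5   74.7] offset cm [0.04 0.03 0.17] twist [-0.13 -0.04 -0.  ] rows>= 0.0
target [ 562.5 -300.5   49.7] offset cm [-0.39  0.03  2.63] twist [-0.13 -0.04 -0.  ] rows>= 0.6
```

View pics/sd8.png

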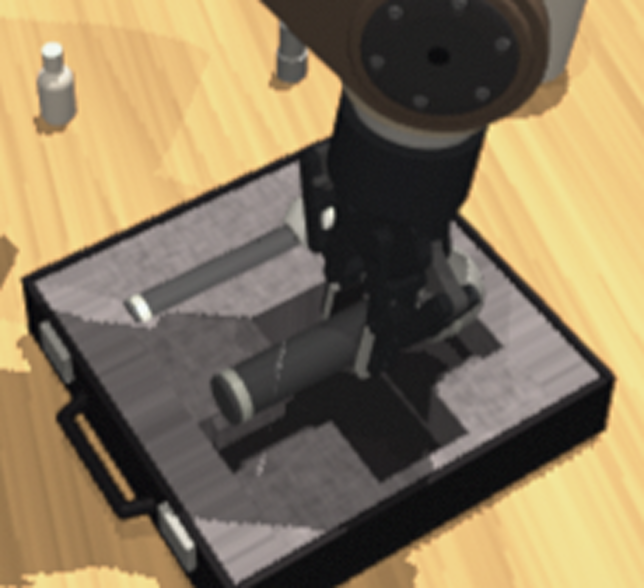

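View pics/sc8.png

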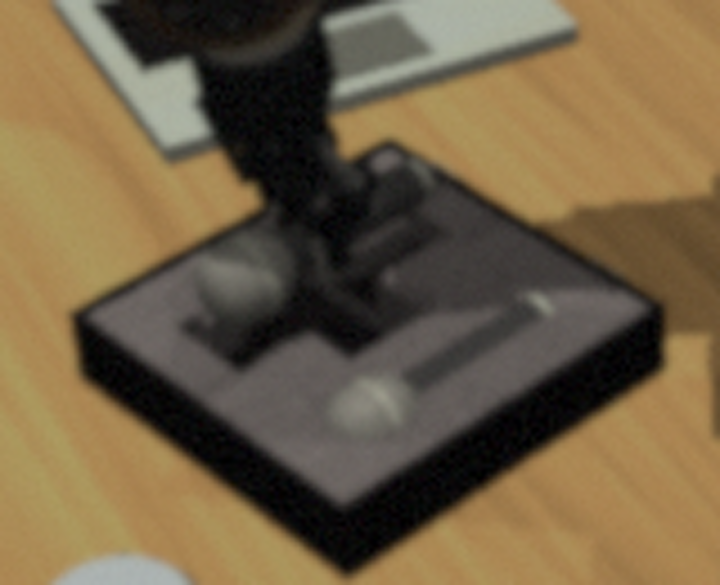

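View pics/wrist8.png

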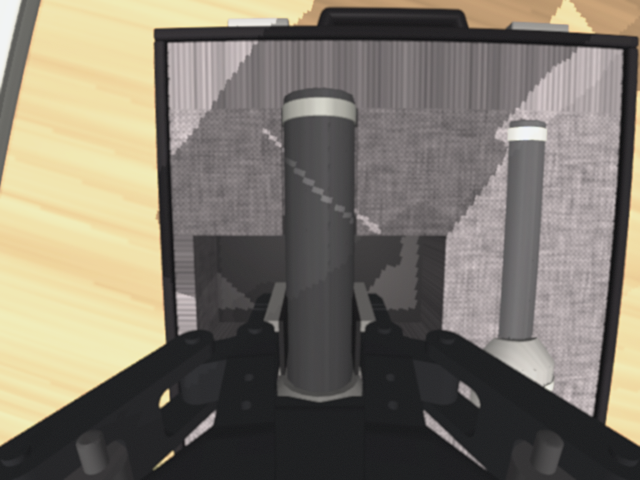

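Everything lines up: the trough is centred on column 320 and the handle on 319.5. I lower the mic into the mouths.

```bash
python3 -m crank '{"offset": [[-0.1,0,0.8],[-0.25,0,1.6],[-0.35,0,2.3],[-0.39,0,2.6],[-0.39,0,2.6],[-0.39,0,2.6]], "twist": [[0,0,0],[0,0,0],[0,0,0],[0,0,0],[0,0,0],[0,0,0]], "grip": [1,1,1,1,1,1]}'; python3 -c "
from h import *
cv2.imwrite('pics/w9.png',grab_frame('wrist'));print(sense()['moment'])
w=cam('wrist');o=np.array([564.3,-300]);t=np.radians(16.17);a=np.array([np.cos(t),np.sin(t)]);n=np.array([-a[1],a[0]])
print('cutout tail end at foam top, tail end of mic if centred', proj(w,[np.r_[o-93*a,46],np.r_[o-93*a+19*n,46],np.r_[o-93*a-19*n,46],np.r_[o-88*a,60]]))
go([564.3,-300,48],16.2,-10,-10.5);go([564.3,-300,36],16.2,-10,-10.5)"
```

```text
time: 7.88
position: [562.5, -300.8, 49.6]
tool_rot: [0.418, -2.938, 0.039]
ft_force: [-0.3, 0.8, -3.3]
opening: 25.0
[ 0.0476142  -0.16484685  0.00564345]
cutout tail end at foam top, tail end of mic if centred [[322.26641468  96.92302126]
 [366.99662878  97.07288109]
 [277.55361171  97.02437988]
 [322.45262543  99.09551444]]
target [ 562.5 -300.5   37.7] offset cm [-0.21  0.05  1.21] twist [-0.13 -0.04 -0.01] rows>= 0.3
target [ 562.5 -300.5   25.7] offset cm [-0.42  0.05  2.39] twist [-0.13 -0.04 -0.01] rows>= 0.6
```

View pics/w9.png

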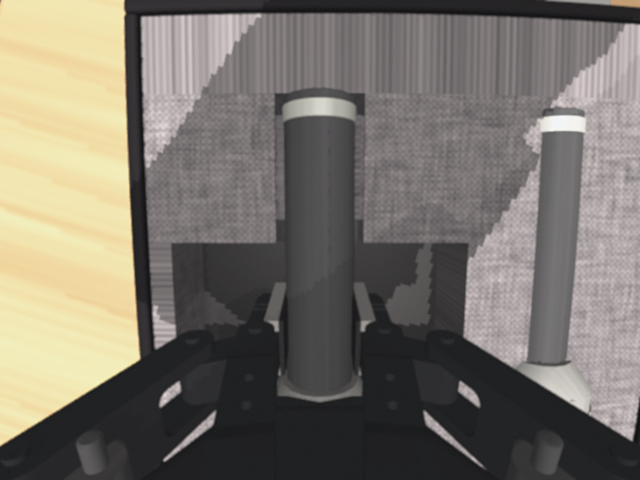

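```bash
python3 -m crank '{"offset": [[-0.1,0.05,0.6],[-0.2,0.05,1.2],[-0.26,0.05,1.5],[-0.31,0.05,1.8],[-0.36,0.05,2.1],[-0.42,0.05,2.4],[-0.42,0.05,2.4],[-0.42,0.05,2.4]], "twist": [[0,0,0],[0,0,0],[0,0,0],[0,0,0],[0,0,0],[0,0,0],[0,0,0],[0,0,0]], "grip": [1,1,1,1,1,1,1,1]}'; python3 -c "
from h import *
for n in ['scene','side','wrist']: cv2.imwrite('pics/%s10.png'%n,grab_frame(n))
f=lambda i,x,y,w,h,k:cv2.resize(i[y:y+h,x:x+w],None,fx=k,fy=k,interpolation=cv2.INTER_CUBIC)
cv2.imwrite('pics/sd10.png',f(cv2.imread('pics/side10.png'),235,260,230,210,2.8)); cv2.imwrite('pics/sc10.png',f(cv2.imread('pics/scene10.png'),200,110,160,130,4.5))
print(sense()['moment'])
go([564.3,-300,36],16.2,-10,-10.5)"
```

```text
time: 8.6
position: [562.9, -300.8, 28.5]
tool_rot: [0.418, -2.94, 0.043]
ft_force: [-5.0, 4.5, 29.5]
opening: 25.2
[ 0.63755175  1.72248136 -0.24483278]
target [ 562.5 -300.5   25.7] offset cm [-0.03  0.04  0.29] twist [-0.23  0.   -0.03] rows>= 0.1
```

View pics/sd10.png

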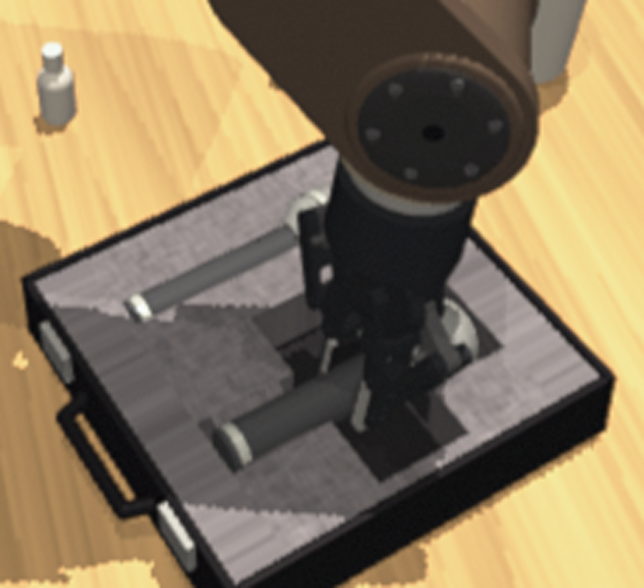

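View pics/sc10.png

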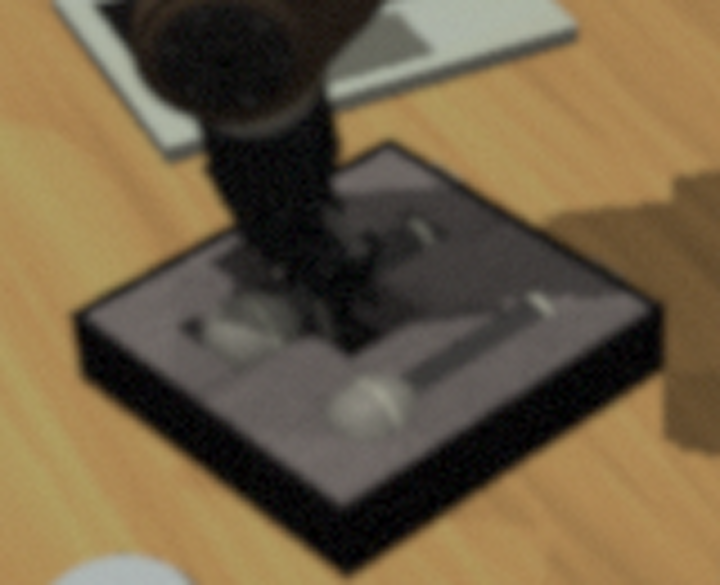

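View pics/wrist10.png

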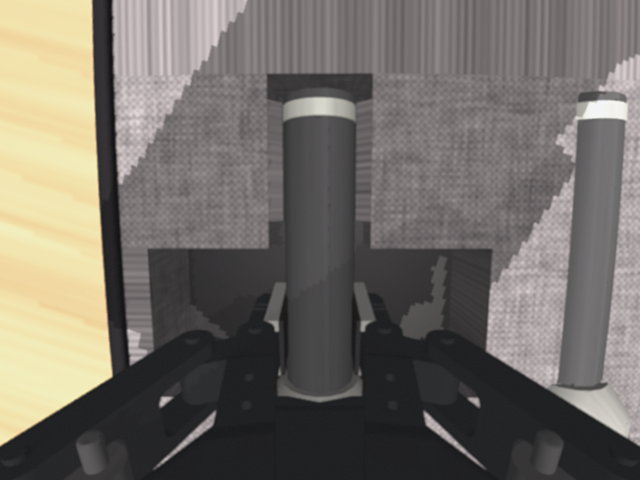

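The push read 29.5 N, well over the 10–15 N expected for seating, so the mic is probably on the bottom. I check by drawing the fully-home outline over the pictures.

```bash
cat > ov.py <<'E'
from h import *
import sys
def overlay(n,src,out,crop,k,dz=0,pts=True):
    c=cam(n);im=cv2.imread(src);x,y,w,h=crop
    big=cv2.resize(im[y:y+h,x:x+w],None,fx=k,fy=k,interpolation=cv2.INTER_CUBIC)
    t=np.radians(16.2);a=np.array([np.cos(t),np.sin(t),0]);b=np.array([-a[1],a[0],0]);u=np.array([0,0,1.]);S=np.array([564.3,-300,36+dz])
    th=np.linspace(0,2*np.pi,60)
    for s,r,col in((-88,14,(0,255,255)),(-82,14,(0,255,255)),(25,14,(0,255,255))):
        P=S+s*a+r*(np.cos(th)[:,None]*b+np.sin(th)[:,None]*u);q=((proj(c,P)-[x,y]+.5)*k-.5)
        cv2.polylines(big,[np.round(q).astype(int)],True,col,1)
    H=S+50*a;o=c[2][:3,3];d=(H-o);D=np.linalg.norm(d);d/=D
    e1=np.cross(d,u);e1/=np.linalg.norm(e1);e2=np.cross(d,e1);rr=25*np.sqrt(1-(25/D)**2)
    P=H-d*25*25/D+rr*(np.cos(th)[:,None]*e1+np.sin(th)[:,None]*e2);q=((proj(c,P)-[x,y]+.5)*k-.5)
    cv2.polylines(big,[np.round(q).astype(int)],True,(0,0,255),1)
    cv2.imwrite(out,big)
E
python3 -c "
from ov import *
overlay('side','pics/side10.png','pics/o1.png',(300,330,120,110),5)
overlay('scene','pics/scene10.png','pics/o2.png',(230,150,80,50),8)
overlay('wrist','pics/wrist10.png','pics/o3.png',(240,60,160,200),3)
"
```

```text
(no output)
```

View pics/o1.png

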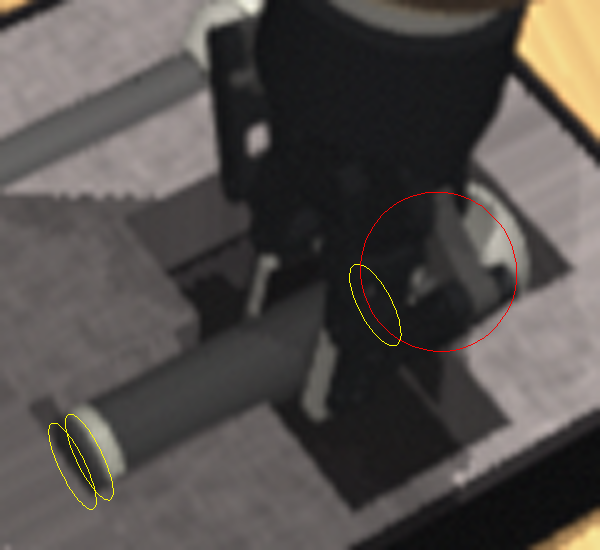

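View pics/o2.png

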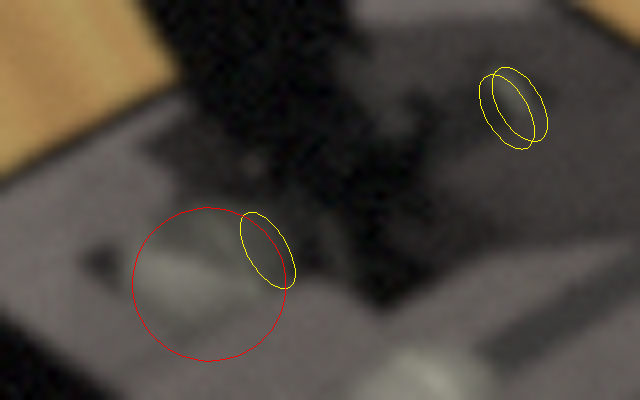

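View pics/o3.png

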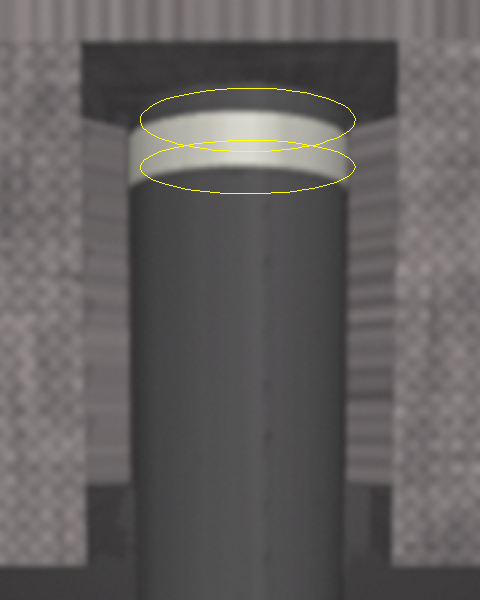

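```bash
python3 -m crank '{"offset": [[0,0,0.3],[-0.05,0,0.4],[-0.05,0,0.4],[-0.05,0,0.4]], "twist": [[0,0,0],[0,0,0],[0,0,0],[0,0,0]], "grip": [1,1,1,1]}'; python3 -c "
from h import *
print(sense()['moment'],sense()['ft_force'])
go([564.3,-300,36],16.2,-10,-10.5)"
```

```text
time: 9.08
position: [562.9, -300.8, 28.5]
tool_rot: [0.418, -2.94, 0.045]
ft_force: [-8.9, 8.3, 39.0]
opening: 25.5
[ 1.32696791  2.31863583 -0.27950115] [-8.9406714   8.33756862 38.9910266 ]
target [ 562.5 -300.5   25.7] offset cm [-0.02  0.04  0.28] twist [-0.32  0.03 -0.05] rows>= 0.1
```

The TCP stays at z = 28.5 while the force rises from 29 to 39 N, so this is a hard stop. It also fits mic_center being about 7.5 mm behind the TCP, from the rest's 91 mm height, which puts the axis at 36. I relax the push and let go with a partial opening.

```bash
python3 -m crank '{"offset": [[0,0,0],[0,0,0],[0,0,0],[0,0,0],[0,0,0],[0,0,0],[0,0,0]], "twist": [[0,0,0],[0,0,0],[0,0,0],[0,0,0],[0,0,0],[0,0,0],[0,0,0]], "grip": [1,1,0.2,-0.2,-0.2,-0.2,-0.2]}' 60; python3 -c "
from h import *
cv2.imwrite('pics/w11.png',grab_frame('wrist'));print(sense()['ft_force'])"
```

```text
time: 9.67
position: [562.9, -300.9, 28.2]
tool_rot: [0.418, -2.94, 0.045]
ft_force: [-0.5, 0.1, 0.1]
opening: 51.5
[-0.12835939  0.17572633  0.15369966]
```

View pics/w11.png

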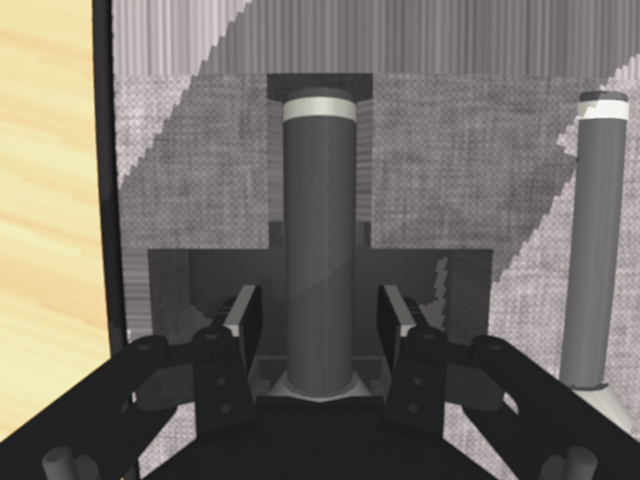

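```bash
python3 -m crank '{"offset": [[0.2,0,-1],[0.45,0,-2.5],[0.8,0,-5],[1.4,0,-8],[2.1,0,-12],[2.8,0,-16],[3.5,4,-18],[3.5,8,-18],[3.5,12,-18],[3.5,12,-18]], "twist": [[0,0,0],[0,0,0],[0,0,0],[0,0,0],[0,0,0],[0,0,0],[0,0,0],[0,0,0],[0,0,0],[0,0,0]], "grip": [-0.2,-0.2,-0.2,-0.2,-0.2,-0.2,-0.2,-0.2,-0.2,-0.2]}'; python3 -c "
from ov import *
for n in ['scene','side','wrist']: cv2.imwrite('pics/%s12.png'%n,grab_frame(n))
overlay('side','pics/side12.png','pics/p1.png',(290,320,140,120),5)
overlay('scene','pics/scene12.png','pics/p2.png',(220,140,100,70),7)
overlay('wrist','pics/wrist12.png','pics/p3.png',(0,0,640,480),1.2)
"
```

```text
time: 10.55
position: [523.9, -180.3, 212.6]
tool_rot: [0.422, -2.94, 0.043]
ft_force: [-0.2, -0.1, 0.4]
opening: 51.1
```

View pics/p1.png

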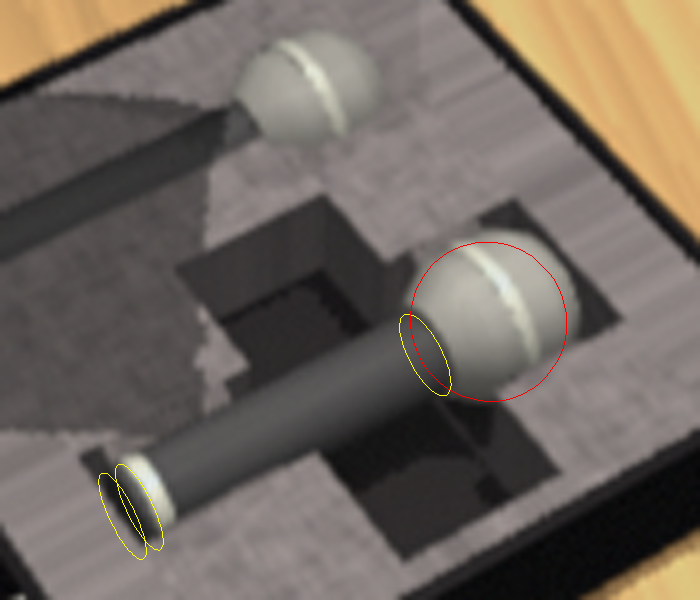

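View pics/p2.png

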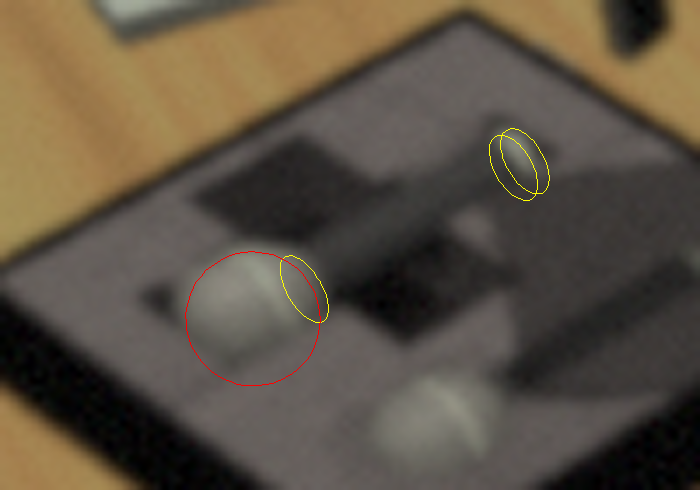

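View pics/p3.png

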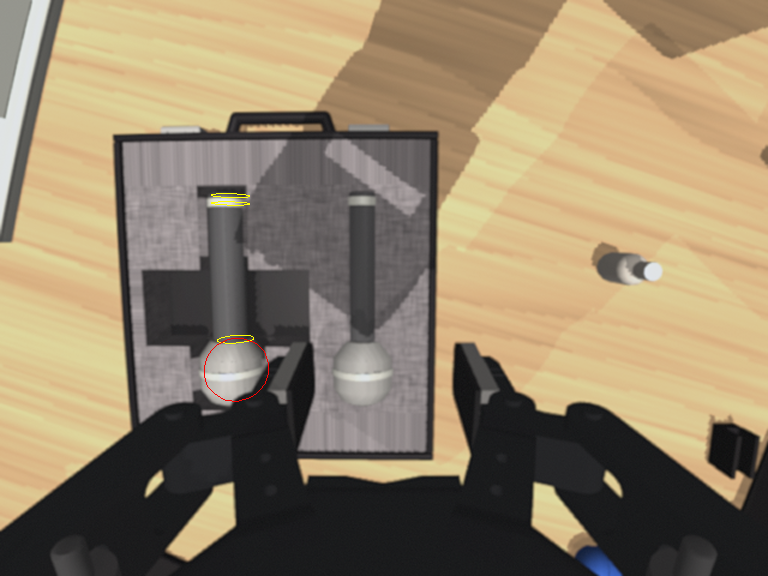

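The released mic lies straight in the cutout, head in the wide end: head at about (493,317) in the side crop, with the handle's top edge on the predicted line. In that crop the head's top edge is 12 px above the predicted outline, which is ambiguous. I'll check by touch with shut fingers: if it is home, the head's top and the tail's top should differ by 11 mm (61 against 50).

```bash
python3 -c "
from h import *
go([614,-286.5,61],16.2,0,50)"
```

```text
target [ 614.  -286.5  111. ] offset cm [ -7.26 -12.09   9.05] twist [-0.38 -9.91  0.03] rows>= 4.0
```

```bash
python3 -m crank '{"offset": [[-2,-3.5,1],[-4,-7,1],[-6,-10.5,1],[-7.5,-12.1,2],[-7.3,-12.1,5],[-7.3,-12.1,8],[-7.26,-12.1,9],[-7.26,-12.1,9],[-7.26,-12.1,9]], "twist": [[0,-2,0],[0,-5,0],[0,-8,0],[0,-9.9,0],[-0.4,-9.9,0],[-0.4,-9.9,0],[-0.4,-9.9,0],[-0.4,-9.9,0],[-0.4,-9.9,0]], "grip": [1,1,1,1,1,1,1,1,1]}' 60; python3 -c "
from h import *
cv2.imwrite('pics/w13.png',grab_frame('wrist'));cv2.imwrite('pics/sd13.png',cv2.resize(grab_frame('side')[280:460,260:460],None,fx=3.2,fy=3.2))
go([614,-286.5,61],16.2,0,12)"
```

```text
time: 11.45
position: [614.5, -287.4, 112.1]
tool_rot: [0.442, -3.11, -0.0]
ft_force: [-0.2, 0.5, 0.3]
opening: 0.1
target [ 614.  -286.5   73. ] offset cm [0.09 0.09 4.04] twist [-0.1   0.09  0.03] rows>= 1.0
```

View pics/w13.png

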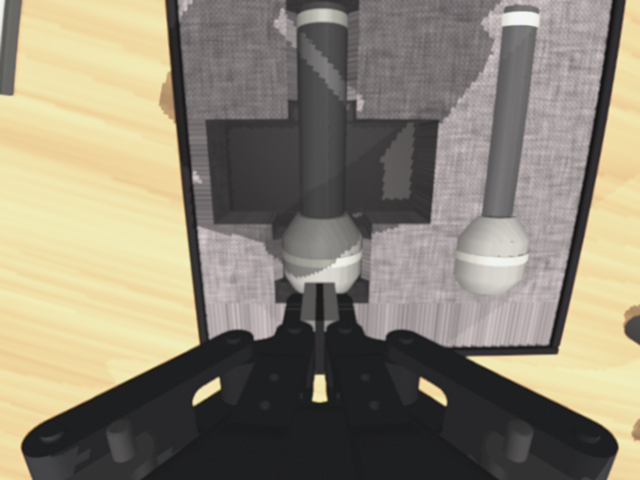

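View pics/sd13.png

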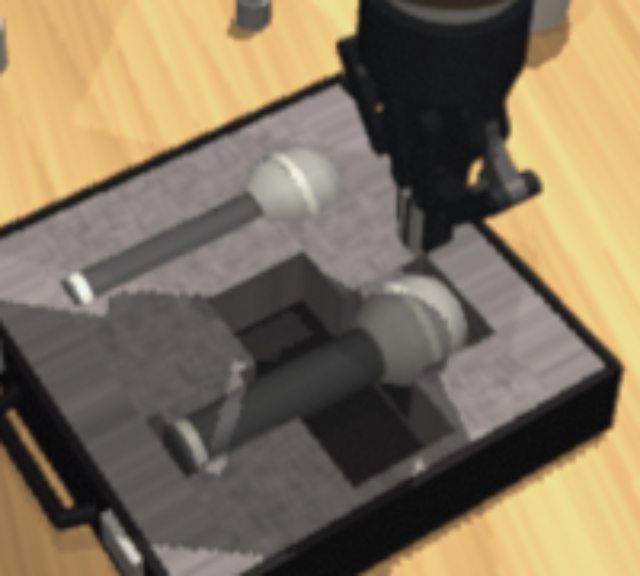

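```bash
python3 -m crank '{"offset": [[0,0.05,1.5],[0.05,0.05,3],[0.05,0.08,3.7],[0.05,0.08,3.9],[0.05,0.08,3.9]], "twist": [[0,0,0],[0,0,0],[0,0,0],[0,0,0],[0,0,0]], "grip": [1,1,1,1,1]}'; python3 -m crank '{"offset": [[0,0,0.1],[0,0,0.2],[0,0,0.2]], "twist": [[0,0,0],[0,0,0],[0,0,0]], "grip": [1,1,1]}'
```

```text
time: 11.97
position: [614.8, -286.5, 75.0]
tool_rot: [-0.444, 3.108, -0.003]
ft_force: [0.6, 0.3, 0.5]
opening: 0.1
time: 12.22
position: [615.0, -286.6, 73.6]
tool_rot: [-0.444, 3.107, -0.004]
ft_force: [0.1, -0.7, -0.6]
opening: 0.3
```

```bash
python3 -m crank '{"offset": [[0,0,0.1],[0,0,0.2],[0,0,0.25]], "twist": [[0,0,0],[0,0,0],[0,0,0]], "grip": [1,1,1]}';python3 -m crank '{"offset": [[0,0,0.1],[0,0,0.2],[0,0,0.2]], "twist": [[0,0,0],[0,0,0],[0,0,0]], "grip": [1,1,1]}'
```

```text
time: 12.47
position: [615.1, -286.6, 71.1]
tool_rot: [-0.444, 3.107, -0.004]
ft_force: [-0.5, -0.2, 0.3]
opening: 0.2
time: 12.72
position: [615.2, -286.7, 69.3]
tool_rot: [-0.444, 3.107, -0.004]
ft_force: [0.0, 0.3, 2.4]
opening: -0.5
```

Contact is at TCP z ≈ 69.3, so the tips are at 61.3 against an expected head top of 61. I press a little more to see whether it yields.

```bash
python3 -m crank '{"offset": [[0,0,0.1],[0,0,0.2],[0,0,0.2]], "twist": [[0,0,0],[0,0,0],[0,0,0]], "grip": [1,1,1]}'; python3 -c "
from h import *
a=-toolR(16.2,0)[:,0]; c=np.array([564.3,-300,50])-74*a; print(c)
go(c,16.2,0,20)"
```

```text
time: 12.97
position: [615.5, -287.2, 68.8]
tool_rot: [-0.444, 3.106, -0.006]
ft_force: [-3.9, -0.0, 14.1]
opening: -0.1
[ 493.23826726 -320.64534185   50.        ]
target [ 493.2 -320.6   70. ] offset cm [12.67  0.21 -0.17] twist [-0.26  0.21  0.06] rows>= 3.0
```

The head is solid at 60.8 under 14 N. Now the tail.

```bash
python3 -m crank '{"offset": [[0,0,-1.5],[0,0,-3],[3,0,-3],[6.5,0.1,-3],[10,0.2,-3],[12.6,0.2,-3],[12.7,0.2,-1.5],[12.7,0.2,0.3],[12.7,0.2,0.5],[12.7,0.2,0.5]], "twist": [[0,0,0],[0,0,0],[-0.3,0.2,0],[-0.3,0.2,0],[-0.3,0.2,0],[-0.3,0.2,0],[-0.3,0.2,0],[-0.3,0.2,0],[-0.3,0.2,0],[-0.3,0.2,0]], "grip": [1,1,1,1,1,1,1,1,1,1]}'; python3 -m crank '{"offset": [[0,0,0.1],[0,0,0.2],[0,0,0.3],[0,0,0.3]], "twist": [[0,0,0],[0,0,0],[0,0,0],[0,0,0]], "grip": [1,1,1,1]}'; python3 -c "
from h import *
cv2.imwrite('pics/w14.png',grab_frame('wrist'));cv2.imwrite('pics/sd14.png',cv2.resize(grab_frame('side')[280:460,260:460],None,fx=3.2,fy=3.2))"
```

```text
time: 13.8
position: [492.7, -320.6, 62.6]
tool_rot: [0.444, -3.109, -0.003]
ft_force: [-0.0, -0.7, 1.3]
opening: 0.0
time: 14.13
position: [493.0, -320.5, 59.9]
tool_rot: [0.444, -3.109, -0.003]
ft_force: [0.1, -0.0, -0.2]
opening: -0.3
```

View pics/sd14.png

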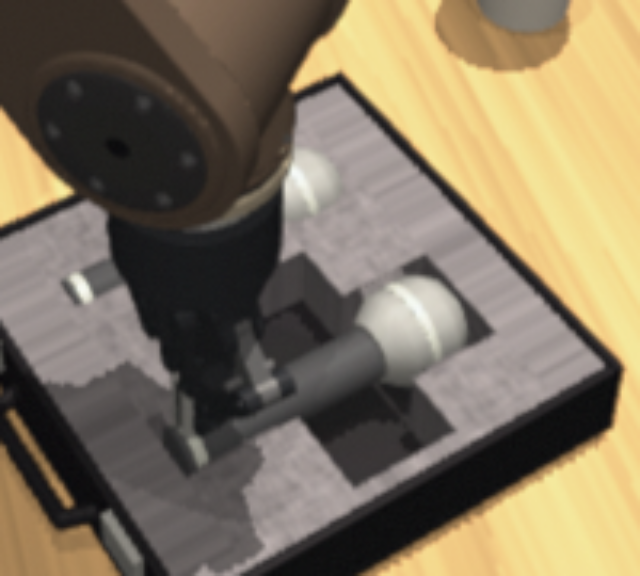

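The fingertips stand over the tail end at about (195,440), with no contact yet at TCP 59.9. I keep going in small steps.

```bash
python3 -m crank '{"offset": [[0,0,0.1],[0,0,0.15],[0,0,0.2]], "twist": [[0,0,0],[0,0,0],[0,0,0]], "grip": [1,1,1]}'; python3 -m crank '{"offset": [[0,0,0.1],[0,0,0.15],[0,0,0.15]], "twist": [[0,0,0],[0,0,0],[0,0,0]], "grip": [1,1,1]}'
```

```text
time: 14.48
position: [493.0, -320.6, 58.0]
tool_rot: [0.444, -3.109, -0.002]
ft_force: [-0.5, -1.1, 4.9]
opening: -0.1
time: 14.73
position: [493.0, -320.9, 57.7]
tool_rot: [0.445, -3.11, -0.001]
ft_force: [-3.5, 1.1, 14.1]
opening: 0.2
```

The tail's top is solid at 49.8 (expected 50), so both ends are home and the mic is level. I retreat and take a last look.

```bash
python3 -m crank '{"offset": [[0,0,-1.5],[0,0,-4],[0,0,-8],[0,0,-12],[0,3,-16],[0,7,-18],[0,11,-18],[0,15,-18],[0,15,-18],[0,15,-18]], "twist": [[0,0,0],[0,0,0],[0,0,0],[0,0,0],[0,0,0],[0,0,0],[0,0,0],[0,0,0],[0,0,0],[0,0,0]], "grip": [1,1,1,1,1,1,1,1,1,1]}'; python3 -c "
from ov import *
for n in ['scene','side']: cv2.imwrite('pics/%s15.png'%n,grab_frame(n))
overlay('side','pics/side15.png','pics/p5.png',(290,320,140,120),5)
"
```

```text
time: 15.57
position: [450.5, -175.1, 238.5]
tool_rot: [-0.448, 3.109, 0.001]
ft_force: [0.2, -1.0, 0.2]
opening: 0.2
```

View pics/side15.png

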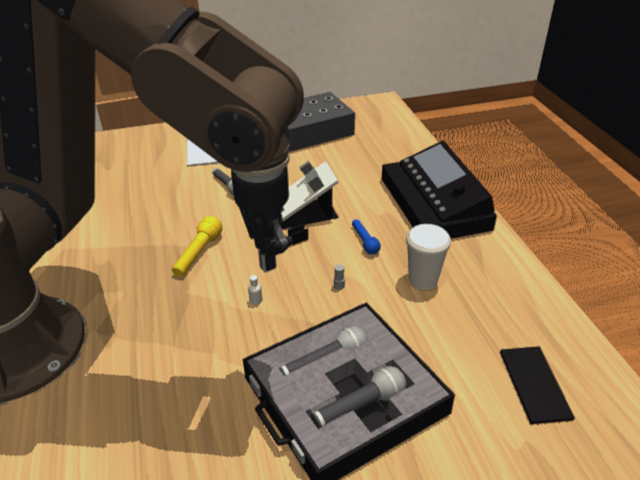

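View pics/p5.png

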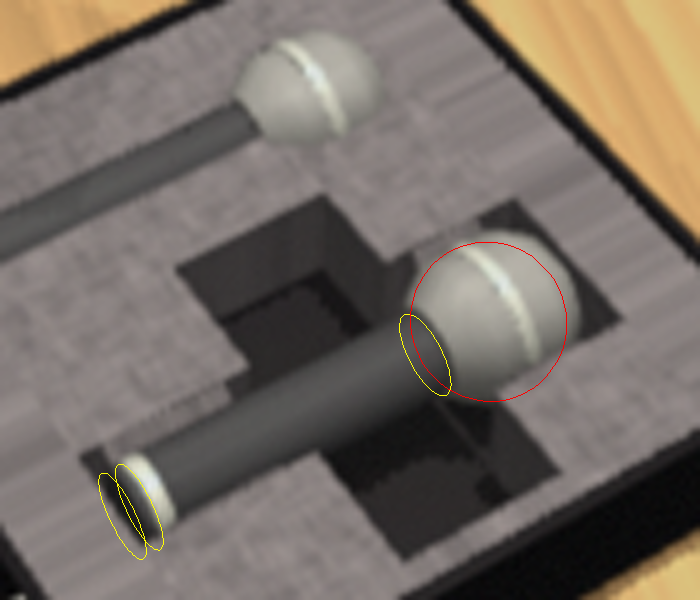

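View pics/scene15.png

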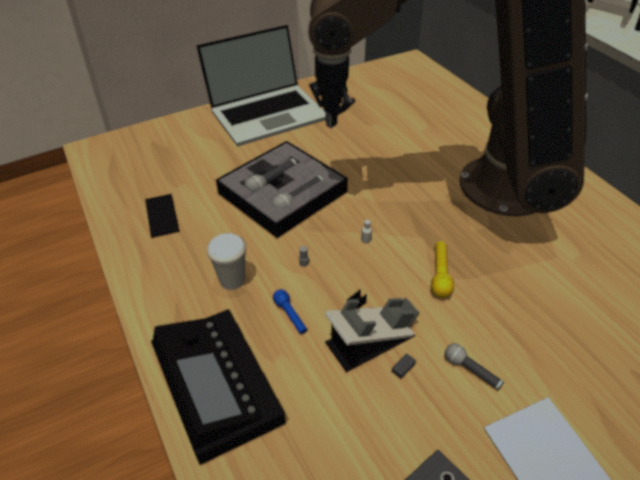

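The mic lies seated in the cutout, at about (360,395) in the side picture. Everything else is where it was, and the robot is clear.

```bash
python3 -c "
from workcell import *
print(sense()['time']);print(close_job())"
```

```text
15.6667
the job is handed in; nothing more can be done
None
```

The microphone is packed in the empty cutout with its head in the wide end, and the job is handed in at 15.7 s of the 64 s allowed.

I gripped the handle with the tool at 20° instead of 30°, because joint 4 reached its limit. I lifted the mic square to its axis, carried it level to the case and pushed it down until it stopped at about 39 N. Then I let go.

**Last checks:**
- **Height by touch:** with shut fingers, the head's top was at 60.8 mm (61 expected) and the tail's top at 49.8 mm (50 expected). Both stayed solid under 14 N.
- **Bystanders:** the final pictures show the drops, coupler, cup, battery and the packed mic where they started. The clip shows unmoved only in the views taken before the last retreat. The robot is clear of everything.

**Disagreements:**
- The outline I drew of the mic fully home was off from the picture by a few millimetres at the head and tail. The camera calibration is only good to about 2 mm, so I relied on the touch readings.
- An earlier camera estimate put the mic's axis about 3 mm higher in the hand than the touch readings did.

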